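# Turn a tray of clean fittings over into its matching empty tray

## Task

Four degreased tube unions lie in the pocketed tray on the right-hand sloping stand and must go into the clean empty tray without the fingers touching them. Lay the empty tray, which waits face-down on the left-hand stand, face-down and flush on the full one; then turn the two trays over together and set the pair back fully home in the same right-hand stand, tabs upward again, so that the clean tray lies underneath with all four unions and the emptied one stays on top as its cover. Spill nothing and leave the other things on the cart where they are.

Things in the scene. Friction and masses are not known exactly. Their poses are not given: they have to be found in the camera images.
- stand_full: Fixed sheet-steel easel on the right, with the full tray. Origin on the cart top; x level, roughly away from the robot, y across, z up. Tray plane slopes 60 degrees down along x (high edge near the robot), passes 66 mm above the origin. Trays rest on rails only under their left and right margins (57 to 71 mm off the middle): between them it is open, so a finger can pass under the tray from the robot's side.
- stand_empty: The left-hand stand, same form, size and axes, with the empty tray. On both, side fences 138 mm apart with flared tops, up to 32 mm above the tray plane, guide the lower half of a tray (4 mm play each side); a stop ledge 33 mm deep, 45 mm down the slope from the centre, takes two trays one on the other. A tray let go a few mm short slides down onto the ledge.
- stand_full_lower (a point): Where the centre of the lower tray is when fully home in the stand of the full tray: 7 mm above the tray plane. Axes as the stand's.
- stand_full_upper (a point): Where the centre of the upper tray is when it lies face to face and flush on the lower one in that stand: 14 mm farther out along the normal of the tray plane. Axes as the stand's.
- tray_full_mid (a point): Centre of the tray, half-way through its thickness. Grey plastic, 90 mm (x, down the slope) by 130 mm (y) by 14 mm thick, 0.1 to 0.16 kg, open side +z (up at the start); four drafted pockets 28 x 48 mm, 11 mm deep. A grip tab 28 mm wide, 10 mm thick (mid-thickness) juts 32 mm out of the upper edge (-x), centred 51 mm to +y: upper left seen from the robot, tip 0.14 m above the cart.
- tray_empty_mid (a point): Centre of the tray, half-way through its thickness. Same form as the full tray, but empty and lying face-down at the start (+z into its stand, x down the slope): its tab is at the upper right. Laid on the full tray, 74 mm are free between the two tabs, where the 28 mm thick pair can be gripped by its upper edge. Fingers reaching past the tab onto the open side would be caught between the trays.
- union_0_mid (a point): Steel hexagon tube union 1 of 4, 39 mm long (its y), 18 mm across flats, 0.05 kg, lying across the slope in the upper right pocket (seen from the robot) at the start; sticks about 7 mm out of the pocket. This point is its centre. Not to be touched.
- union_1_mid (a point): Steel hexagon tube union 2 of 4, 39 mm long (its y), 18 mm across flats, 0.05 kg, lying across the slope in the upper left pocket (seen from the robot) at the start; sticks about 7 mm out of the pocket. This point is its centre. Not to be touched.
- union_2_mid (a point): Steel hexagon tube union 3 of 4, 39 mm long (its y), 18 mm across flats, 0.05 kg, lying across the slope in the lower right pocket (seen from the robot) at the start; sticks about 7 mm out of the pocket. This point is its centre. Not to be touched.
- union_3_mid (a point): Steel hexagon tube union 4 of 4, 39 mm long (its y), 18 mm across flats, 0.05 kg, lying across the slope in the lower left pocket (seen from the robot) at the start; sticks about 7 mm out of the pocket. This point is its centre. Not to be touched.
- bottle: screw-cap reagent bottle, 56 mm across, 106 mm tall, at the far right; bystander, origin under its centre
- beaker: empty beaker, 51 mm across, 66 mm tall, at the far right; bystander, origin under its centre
- spool: small spool of thread-seal tape lying flat, 50 mm across, 13 mm tall; bystander, origin under its centre
- septa_box: small carton 42 x 58 x 24 mm; bystander, origin under its centre
- wrench: combination wrench 140 mm long lying at the front edge on the right; bystander, origin under its centre
- pen: black pen 143 mm long lying between the stands; bystander, origin under its centre

How it is judged (in metres and radians):
On the way:
1. the empty tray lies face-down and flush (within 7 mm) on the full tray, which is still face up with all four unions in its pockets (angle between tray_full_mid's own z axis and vertical below 1.25 rad and angle between tray_empty_mid's own z axis and vertical above 1.89 rad and x of tray_empty_mid in the frame of tray_full_mid between -0.007 and 0.007 m and y of tray_empty_mid in the frame of tray_full_mid between -0.007 and 0.007 m and z of tray_empty_mid in the frame of tray_full_mid below 0.019 m and x of union_0_mid in the frame of tray_full_mid between -0.034 and 0.034 m and y of union_0_mid in the frame of tray_full_mid between -0.055 and 0.055 m and z of union_0_mid in the frame of tray_full_mid between -0.003 and 0.017 m and x of union_1_mid in the frame of tray_full_mid between -0.034 and 0.034 m and y of union_1_mid in the frame of tray_full_mid between -0.055 and 0.055 m and z of union_1_mid in the frame of tray_full_mid between -0.003 and 0.017 m and x of union_2_mid in the frame of tray_full_mid between -0.034 and 0.034 m and y of union_2_mid in the frame of tray_full_mid between -0.055 and 0.055 m and z of union_2_mid in the frame of tray_full_mid between -0.003 and 0.017 m and x of union_3_mid in the frame of tray_full_mid between -0.034 and 0.034 m and y of union_3_mid in the frame of tray_full_mid between -0.055 and 0.055 m and z of union_3_mid in the frame of tray_full_mid between -0.003 and 0.017 m), for 0.2 s.
At the end, for the whole second after the job is handed in: The clean tray lies face up and fully home underneath in the stand where the full tray was (centre within 10 mm of its place, square within 0.1 rad), the emptied tray lies face-down on top of it (likewise within 10 mm), all four unions are in the clean tray's pockets, and everything is at rest (angle between tray_empty_mid's own z axis and vertical below 1.25 rad and angle between tray_full_mid's own z axis and vertical above 1.89 rad and distance between tray_empty_mid and stand_full_lower below 0.01 m and distance between tray_full_mid and stand_full_upper below 0.01 m and angle between the y axis of each of tray_empty_mid, tray_full_mid and the y axis of stand_full, either way round below 0.1 rad and linear speed of each of tray_empty, tray_full below 0.02 m/s and x of union_0_mid in the frame of tray_empty_mid between -0.034 and 0.034 m and y of union_0_mid in the frame of tray_empty_mid between -0.055 and 0.055 m and z of union_0_mid in the frame of tray_empty_mid between -0.003 and 0.017 m and x of union_1_mid in the frame of tray_empty_mid between -0.034 and 0.034 m and y of union_1_mid in the frame of tray_empty_mid between -0.055 and 0.055 m and z of union_1_mid in the frame of tray_empty_mid between -0.003 and 0.017 m and x of union_2_mid in the frame of tray_empty_mid between -0.034 and 0.034 m and y of union_2_mid in the frame of tray_empty_mid between -0.055 and 0.055 m and z of union_2_mid in the frame of tray_empty_mid between -0.003 and 0.017 m and x of union_3_mid in the frame of tray_empty_mid between -0.034 and 0.034 m and y of union_3_mid in the frame of tray_empty_mid between -0.055 and 0.055 m and z of union_3_mid in the frame of tray_empty_mid between -0.003 and 0.017 m); the robot touches nothing.
It fails at once if the fingers touch a union (contact force between the fingers and union_0 above 0.3 N or contact force between the fingers and union_1 above 0.3 N or contact force between the fingers and union_2 above 0.3 N or contact force between the fingers and union_3 above 0.3 N).
It fails at once if a union falls out of the trays (height (world z) of any of union_0_mid, union_1_mid, union_2_mid, union_3_mid below 0.03 m).
It fails at once if another thing on the cart is pushed more than 40 mm away (distance of any of bottle, beaker, spool, septa_box, wrench, pen from where it was at the start of the episode above 0.04 m).
It also fails if it takes over 58 s, if anything falls off the work surface, if the arm or the gripper's body presses on something with over 40 N, if the wrist force passes 120 N, or if a joint passes its speed limit or range.

## Robot

A 7-joint arm with a two-finger parallel gripper is mounted at the origin on a cart in front of the work surface, level with it; the furniture and walls round the work are solid. World frame = base frame: x ahead of the robot, y to its left, z up, the work surface at z = 0. Lengths are in m, angles in degrees, forces in N, time in s.
With the tool pointing down it reaches from about 0.4 to 0.85 m from the base axis. Payload 10.4 kg.
Tool frame: the origin (TCP) lies on the front face of the gripper's body, between the roots of the fingers; the fingertips stand robot.tip_extent ahead of it and the grasp point (between the pads) lies 54 mm ahead of it (robot.tip_extent is the distance from the TCP to the fingertips, in m); z points along the fingers, y is the direction in which the jaws open and shut (so a half turn about z gives the same grasp; the last joint's range is limited). The gripper opens to 85 mm and grips with 20 to 120 N. Pads are 22 mm wide; open, the fingers measure 114 mm over their backs; the gripper's body (76 mm by 85 mm) begins 54 mm behind the grasp point. The pads swing forward as they close: fully open they stand 13 mm farther back than shut.
Start: joints at [63.621, 19.034, -3.707, 83.658, 1.238, 77.344, -5.071], TCP at [0.265, -0.566, 0.304] pointing down, gripper open.
Joint ranges: [-148.97, 148.97], [-28.65, 121.19], [-84.17, 76.75], [9.2, 138.47], [-72.65, 252.65], [3.7, 117.97], [-149.18, 149.18]. Speed limits (degrees/s): [127.2, 127.2, 159.86, 159.86, 180, 180, 180].

## Interface

Orientations are given as a 3x3 rotation matrix whose columns are the frame's x, y, z axes.
In Python, from workcell import robot gives the robot as it stands. The module is installed in compiled form; this text tells all that it offers.
- The arm moves only by the shell command python3 -m crank 'ROWS' [FORCE]. ROWS is JSON, a list of rows, each an object of numbers: "claw": the opening in per cent of the stroke, from 0 (shut) to 100 (fully open); "tx", "ty", "tz": the shift along the tool's x, y, z in mm; "twist": the turn about the tool's z in rad. In form: [{"claw": .., "tx": .., "ty": .., "tz": .., "twist": ..}, ...]. A call has 1 to 8 rows; each row shifts and turns the commanded pose from where the row before left it, along the tool's axes as they then stand; what a row does not reach is not made up. A row lasts 1/8 s, in which the tool goes at most 62.5 mm and 10.7 degrees, less where a joint would pass 70% of its speed; a pose out of reach is approached as far as the arm can. A call is refused whole if a number of a shift passes 62.5 or a number of a turn 0.188, either way. A call with a gripper value outside its range is refused whole. The fingers move at their own pace and stop on an object; FORCE is the grip in N (left out, the last holds). Time passes only in rows, so rows that do not move let the fingers close. It gives the time, the measured TCP pose, the force and the opening at its end, in the units of the state.
- robot.get_state(): the state, without advancing time (a new reading comes with each control period).
- robot.camera(name): name is "scene" or "top" or "wrist"; returns the picture (480x640x3 uint8, red, green, blue); there is no depth.
- robot.camera_params(name): a dict with "mtx" (3x3 intrinsics, pixels), "dist_coeffs" ([k1, k2, p1, p2, k3] as OpenCV has them; the pictures are not rectified), "cam_to_world" (4x4, takes a point from camera to world coordinates). Camera axes: x right, y up, looking along -z (the intrinsics and any distortion apply to the point x, -y, -z); pixel columns grow to the right and rows downward; lengths in m; the calibration is good to about 2 mm. A picture is of the moment at which its call begins: read the wrist's pose just before it. camera_params takes no time and is no camera call; for the wrist camera it gives the pose at the moment of the call.
- robot.sign_off(): hands the job in, once; it reports no verdict.
The state is a dict: "time": time; "joints": joint angles; "joint_velocities": joint speeds; "effort": joint torques, N m; "position": TCP position; "eef_rot": TCP orientation; "wrist_force": force on the tool from outside, world axes, zero at the start; "wrist_torque": the same for the moment, N m; "finger_gap": finger opening in m.
Only numpy, scipy, OpenCV 4.12 (cv2) and the standard library are available. Lean on these libraries where they do the work, as an engineer would, in place of code of your own. Each camera call takes 0.05 s, during which the arm holds its last target. There are 200 camera calls.

## Working session

There is one attempt and no reset: what is moved stays moved. The work goes in short steps, Python scripts to look and compute and a shell command to move; the robot and the scene stay as the last step left them, time stands still between calls to the robot, and variables do not carry over. Pictures are saved under pics/ and viewed, about 8 in all and at most 12, crops included, and the job is handed in when it is done.

```bash
mkdir -p pics; ls
python3 - <<'E'
from workcell import robot
import cv2,numpy as np
np.set_printoptions(precision=4,suppress=True)
s=robot.get_state()
for k in s: print(k,np.array(s[k]))
print(robot.tip_extent)
for n in("scene","top","wrist"):
    p=robot.camera_params(n);print(n,{k:np.array(v).round(3).tolist() for k,v in p.items()})
    cv2.imwrite(f"pics/{n}0.png",robot.camera(n)[:,:,::-1])
E
```

```text
pics
time 0.0
joints [63.6181 19.0728 -3.7081 83.7078  1.2378 77.3437 -5.0717]
joint_velocities [-0.1903 -0.0423  0.0233 -0.0174 -0.039  -0.1515 -0.1134]
effort [  0.0006 -62.5456   0.0495 -39.1601   0.0161   0.0099  -0.0001]
position [ 0.2649 -0.5658  0.3031]
eef_rot [[ 0.9057  0.424  -0.0007]
 [ 0.424  -0.9057  0.0013]
 [-0.0001 -0.0015 -1.    ]]
wrist_force [-0.0712  0.004   0.9629]
wrist_torque [ 0.0685 -0.0036 -0.0124]
finger_gap 0.08504251311364133
0.0726
scene {'mtx': [[579.164, 0.0, 313.06], [0.0, 579.164, 238.154], [0.0, 0.0, 1.0]], 'dist_coeffs': [-0.179, 0.0, 0.0, 0.0, 0.0], 'cam_to_world': [[-0.734, 0.503, -0.456, 0.111], [-0.679, -0.56, 0.476, 0.397], [-0.016, 0.659, 0.752, 0.794], [0.0, 0.0, 0.0, 1.0]]}
top {'mtx': [[557.217, 0.0, 313.394], [0.0, 557.217, 244.632], [0.0, 0.0, 1.0]], 'dist_coeffs': [-0.17, 0.0, 0.0, 0.0, 0.0], 'cam_to_world': [[-0.001, 0.981, -0.194, 0.336], [-1.0, 0.002, 0.013, -0.04], [0.013, 0.194, 0.981, 1.145], [0.0, 0.0, 0.0, 1.0]]}
wrist {'mtx': [[378.512, 0.0, 322.518], [0.0, 378.512, 240.023], [0.0, 0.0, 1.0]], 'dist_coeffs': [-0.065, 0.0, 0.0, 0.0, 0.0], 'cam_to_world': [[0.424, 0.87, 0.252, 0.33], [-0.905, 0.408, 0.117, -0.534], [-0.001, -0.278, 0.961, 0.375], [0.0, 0.0, 0.0, 1.0]]}
```

View pics/top0.png

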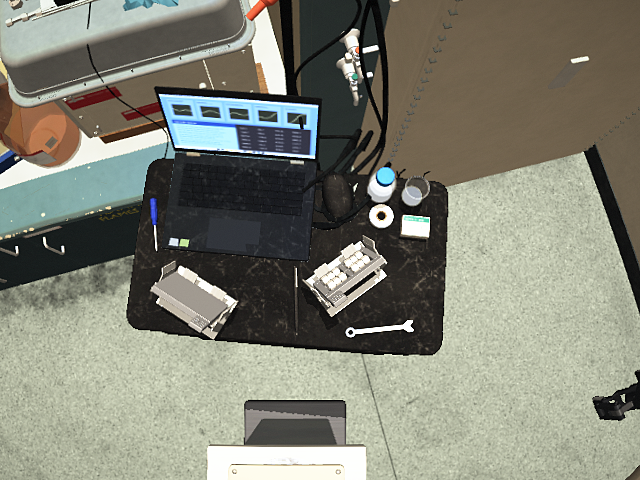

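View pics/scene0.png

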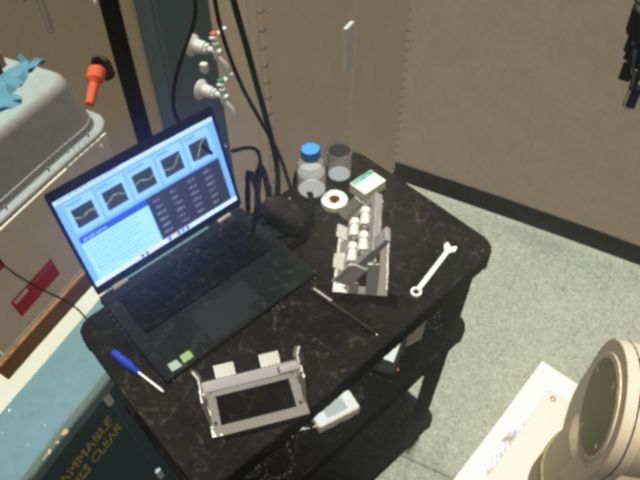

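The top view shows the left stand around (193,298) and the right one around (345,277). The right stand has white unions, and the wrench and pen lie clear of both. The tool points straight down and the rows only twist about the vertical, so the flip will need the pair gripped upright.

```bash
cat > h.py <<'E'
from workcell import robot
import cv2,numpy as np
np.set_printoptions(precision=4,suppress=True)
def ray(p,uv):
    M=np.array(p["mtx"]);d=np.array(p["dist_coeffs"]);T=np.array(p["cam_to_world"])
    u=cv2.undistortPoints(np.array(uv,float).reshape(-1,1,2),M,d).reshape(-1,2)
    v=np.c_[u[:,0],-u[:,1],-np.ones(len(u))]@T[:3,:3].T
    return T[:3,3],v/np.linalg.norm(v,axis=1)[:,None]
def onz(p,uv,z):
    o,v=ray(p,uv); z=np.broadcast_to(z,len(v)); return o+v*((z-o[2])/v[:,2])[:,None]
def proj(p,P):
    T=np.linalg.inv(np.array(p["cam_to_world"]));c=np.atleast_2d(P)@T[:3,:3].T+T[:3,3]
    return cv2.projectPoints(c*[1,-1,-1],np.zeros(3),np.zeros(3),np.array(p["mtx"]),np.array(p["dist_coeffs"]))[0].reshape(-1,2)
def grab(n,f):
    p=robot.camera_params(n);im=robot.camera(n)[:,:,::-1].copy();cv2.imwrite(f"pics/{f}.png",im);np.savez(f"pics/{f}.npz",**{k:np.array(v) for k,v in p.items()});return im,p
E
python3 - <<'E'
from h import *
p=robot.camera_params("top")
print(onz(p,[[165,270],[193,298],[235,305],[305,285],[345,275],[385,250]],0.09))
a=cv2.imread("pics/top0.png");s=cv2.imread("pics/scene0.png")
A=cv2.resize(a[245:345,145:245],(400,400),interpolation=3);B=cv2.resize(a[225:325,295,None].repeat(1,1) if 0 else a[225:325,295:395],(400,400),interpolation=3)
cv2.imwrite("pics/c0.png",np.hstack([A,B]))
E
```

```text
[[ 0.4937  0.2325  0.09  ]
 [ 0.44    0.1757  0.09  ]
 [ 0.4272  0.0947  0.09  ]
 [ 0.4657 -0.0379  0.09  ]
 [ 0.485  -0.1143  0.09  ]
 [ 0.5337 -0.1925  0.09  ]]
```

View pics/c0.png

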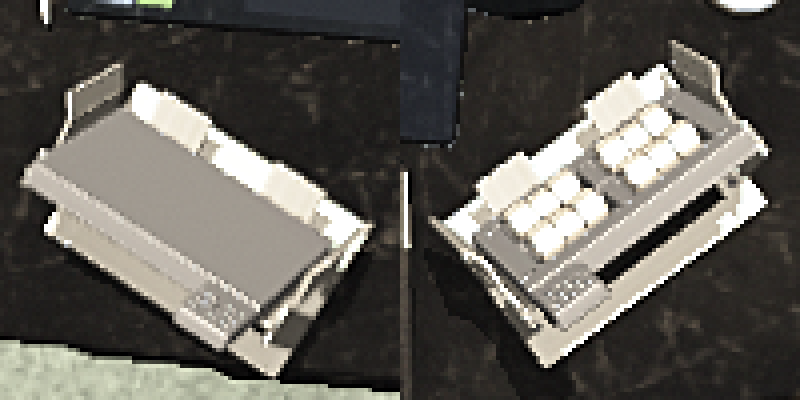

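The crops show the left tray with its knurled tab at the lower right (left crop ~(212,312)). The right tray's unions are in place and its tab is at (570,295). The stand yaws look like about -33° and +33°. Next I go over the right stand with the wrist camera.

```bash
cat >> h.py <<'E'
def plan(tgt,yaw,n,s=None):
    "rows for TCP target (m), yaw of tool x in deg, in n rows"
    s=s or robot.get_state(); P=np.array(s["position"]);R=np.array(s["eef_rot"])
    y0=np.degrees(np.arctan2(R[1,0],R[0,0])); dy=(yaw-y0+180)%360-180; tw=-np.radians(dy)/n
    D=(np.array(tgt)-P)/n*1000
    print("from",P,"yaw",y0.round(2))
    for i in range(n):
        a=np.radians(y0+dy*i/n);c,q=np.cos(a),np.sin(a)
        print('{"tx":%.1f,"ty":%.1f,"tz":%.1f,"twist":%.3f}'%(c*D[0]+q*D[1],q*D[0]-c*D[1],-D[2],tw),end=",")
    print()
E
python3 - <<'E'
from h import *
plan([.47,-.12,.33],33,9)
E
```

```text
from [ 0.2649 -0.5659  0.3033] yaw 25.08
{"tx":41.6,"ty":-35.2,"tz":-3.0,"twist":-0.015},{"tx":42.2,"ty":-34.6,"tz":-3.0,"twist":-0.015},{"tx":42.7,"ty":-33.9,"tz":-3.0,"twist":-0.015},{"tx":43.2,"ty":-33.3,"tz":-3.0,"twist":-0.015},{"tx":43.7,"ty":-32.6,"tz":-3.0,"twist":-0.015},{"tx":44.2,"ty":-31.9,"tz":-3.0,"twist":-0.015},{"tx":44.7,"ty":-31.2,"tz":-3.0,"twist":-0.015},{"tx":45.2,"ty":-30.5,"tz":-3.0,"twist":-0.015},{"tx":45.6,"ty":-29.8,"tz":-3.0,"twist":-0.015},
```

```bash
python3 -m crank '[{"tx":48,"ty":-38,"tz":-4,"twist":-0.02},{"tx":48,"ty":-38,"tz":-4,"twist":-0.02},{"tx":48,"ty":-37,"tz":-4,"twist":-0.02},{"tx":49,"ty":-37,"tz":-3,"twist":-0.02},{"tx":50,"ty":-36,"tz":-3,"twist":-0.02},{"tx":50,"ty":-36,"tz":-3,"twist":-0.02},{"tx":50,"ty":-35,"tz":-3,"twist":-0.02},{"tx":50,"ty":-34,"tz":-3}]'; python3 -m crank '[{"tz":0},{"tz":0}]'
python3 - <<'E'
from h import *
grab("wrist","w1"); s=robot.get_state();print(s["time"],s["position"],np.array(s["joints"]))
plan([.43,.12,.33],-33,8)
E
```

```text
0.2 [ 0.2649 -0.5659  0.3034] [63.6219 19.0579 -3.7066 83.6845  1.2371 77.3428 -5.071 ]
from [ 0.2649 -0.5659  0.3034] yaw 25.08
{"tx":55.0,"ty":-68.9,"tz":-3.3,"twist":0.127},{"tx":45.9,"ty":-75.3,"tz":-3.3,"twist":0.127},{"tx":36.0,"ty":-80.5,"tz":-3.3,"twist":0.127},{"tx":25.5,"ty":-84.4,"tz":-3.3,"twist":0.127},{"tx":14.7,"ty":-87.0,"tz":-3.3,"twist":0.127},{"tx":3.6,"ty":-88.1,"tz":-3.3,"twist":0.127},{"tx":-7.6,"ty":-87.9,"tz":-3.3,"twist":0.127},{"tx":-18.6,"ty":-86.2,"tz":-3.3,"twist":0.127},invalid input at $[0]: expected keys claw, tx, ty, tz, twist
invalid input at $[0]: expected keys claw, tx, ty, tz, twist
```

View pics/w1.png

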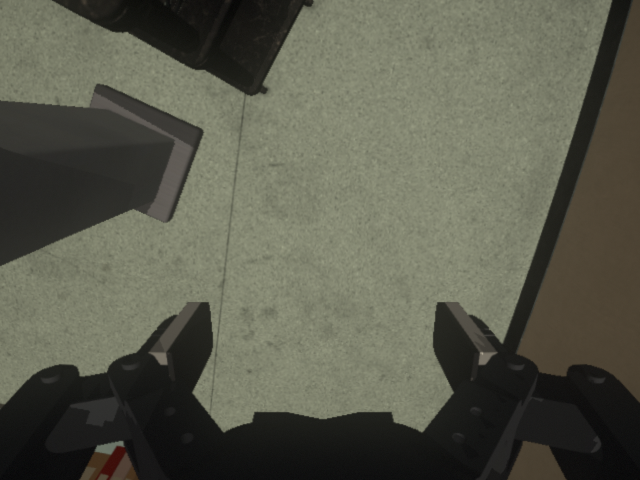

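All five keys are required in every row, so the arm hasn't moved and this view shows only floor. I'll send the move again with the full rows.

```bash
python3 -m crank '[{"claw":100,"tx":48,"ty":-38,"tz":-4,"twist":-0.02},{"claw":100,"tx":48,"ty":-38,"tz":-4,"twist":-0.02},{"claw":100,"tx":48,"ty":-37,"tz":-4,"twist":-0.02},{"claw":100,"tx":49,"ty":-37,"tz":-3,"twist":-0.02},{"claw":100,"tx":50,"ty":-36,"tz":-3,"twist":-0.02},{"claw":100,"tx":50,"ty":-36,"tz":-3,"twist":-0.02},{"claw":100,"tx":50,"ty":-35,"tz":-3,"twist":-0.02},{"claw":100,"tx":10,"ty":-10,"tz":-3,"twist":0}]'; python3 -m crank '[{"claw":100,"tx":0,"ty":0,"tz":0,"twist":0},{"claw":100,"tx":0,"ty":0,"tz":0,"twist":0}]'
python3 - <<'E'
from h import *
grab("wrist","w2"); s=robot.get_state();print(s["time"],s["position"],np.array(s["joints"]))
plan([.43,.12,.33],-33,8)
E
```

```text
time: 1.2
position: [0.4478, -0.1585, 0.3312]
eef_rot: [[0.834, 0.552, 0.001], [0.552, -0.834, 0.0], [0.001, 0.0, -1.0]]
wrist_force: [-0.7, -0.9, 0.0]
finger_gap: 0.0852
time: 1.45
position: [0.4459, -0.1644, 0.3306]
eef_rot: [[0.839, 0.544, -0.0], [0.544, -0.839, -0.0], [-0.001, 0.0, -1.0]]
wrist_force: [-0.3, -0.5, 0.0]
finger_gap: 0.0853
1.5 [ 0.4459 -0.1644  0.3306] [ 39.039    0.5141 -24.2402 101.9737   0.2316  77.5856 -42.3152]
from [ 0.4459 -0.1644  0.3306] yaw 32.94
{"tx":17.7,"ty":-30.9,"tz":0.1,"twist":0.144},{"tx":13.0,"ty":-33.1,"tz":0.1,"twist":0.144},{"tx":8.2,"ty":-34.7,"tz":0.1,"twist":0.144},{"tx":3.1,"ty":-35.5,"tz":0.1,"twist":0.144},{"tx":-2.0,"ty":-35.6,"tz":0.1,"twist":0.144},{"tx":-7.1,"ty":-34.9,"tz":0.1,"twist":0.144},{"tx":-12.0,"ty":-33.5,"tz":0.1,"twist":0.144},{"tx":-16.7,"ty":-31.5,"tz":0.1,"twist":0.144},
```

View pics/w2.png

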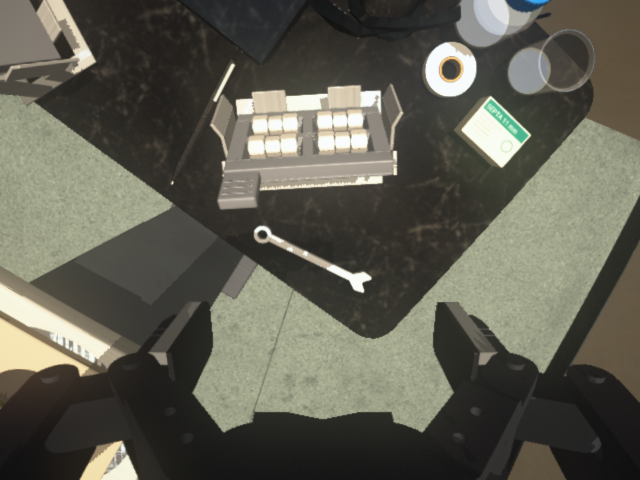

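The wrist view shows the full tray nearly square to the tool. Its tab is at (238,190), its rim corners are near (224,180) and (397,168), and the unions lie in all four pockets. Now the same over the left stand.

```bash
python3 -m crank '[{"claw":100,"tx":18,"ty":-31,"tz":0,"twist":0.144},{"claw":100,"tx":13,"ty":-33,"tz":0,"twist":0.144},{"claw":100,"tx":8,"ty":-35,"tz":0,"twist":0.144},{"claw":100,"tx":3,"ty":-36,"tz":0,"twist":0.144},{"claw":100,"tx":-2,"ty":-36,"tz":0,"twist":0.144},{"claw":100,"tx":-7,"ty":-35,"tz":0,"twist":0.144},{"claw":100,"tx":-12,"ty":-34,"tz":0,"twist":0.144},{"claw":100,"tx":-17,"ty":-31,"tz":0,"twist":0.144}]'; python3 -m crank '[{"claw":100,"tx":0,"ty":0,"tz":0,"twist":0},{"claw":100,"tx":0,"ty":0,"tz":0,"twist":0}]'
python3 - <<'E'
from h import *
grab("wrist","w3"); s=robot.get_state();print(s["time"],s["position"],np.array(s["joints"]))
a=cv2.imread("pics/w2.png")[70:220,200:420];b=cv2.imread("pics/w3.png")
cv2.imwrite("pics/c2.png",np.vstack([cv2.resize(a,(660,450),interpolation=3),cv2.resize(b,(200,150)).repeat(1,0) if 0 else np.hstack([cv2.resize(b,(200,150)),np.zeros((150,460,3),np.uint8)])]))
E
```

```text
time: 2.5
position: [0.4298, 0.1231, 0.3309]
eef_rot: [[0.836, -0.549, 0.0], [-0.549, -0.836, -0.0], [0.0, 0.0, -1.0]]
wrist_force: [-0.5, -0.6, 0.2]
finger_gap: 0.0853
time: 2.75
position: [0.4299, 0.1219, 0.3307]
eef_rot: [[0.839, -0.544, -0.0], [-0.544, -0.839, -0.0], [-0.0, 0.0, -1.0]]
wrist_force: [0.3, -1.2, -0.8]
finger_gap: 0.0853
2.8 [0.4299 0.1217 0.3307] [  25.8351   -3.0498  -45.0715  104.6344   -2.2018   77.5518 -141.6867]
```

View pics/c2.png

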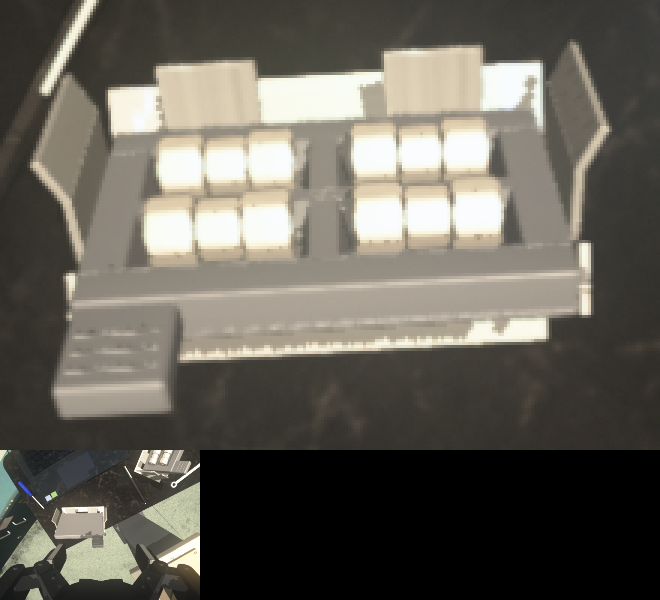

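View pics/w3.png

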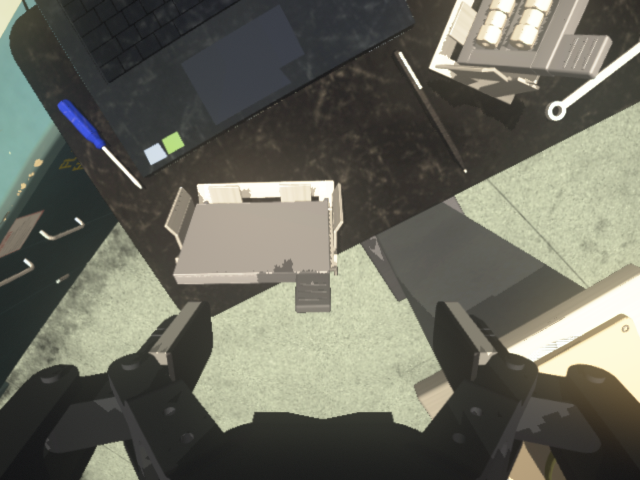

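The crop of the full tray shows the rim line running from (75,299) to (578,270) and the tab tip at y≈387. In w3 the empty tray's back-face corners are at about (191,203), (329,200), (330,272) and (175,276), and its tab tip is at (296..330,308). I'll fit each stand's x, y and yaw to these.

```bash
cat >> h.py <<'E'
from scipy.optimize import least_squares
c6,s6=np.cos(np.radians(60)),np.sin(np.radians(60))
def slope(P):  # (down-slope, y, normal off tray plane) mm -> stand frame m
    P=np.atleast_2d(P)/1000.; return np.c_[P[:,0]*c6+P[:,2]*s6,P[:,1],.066-P[:,0]*s6+P[:,2]*c6]
def world(q,P):
    S=slope(P);c,s=np.cos(q[2]),np.sin(q[2]);return np.c_[q[0]+c*S[:,0]-s*S[:,1],q[1]+s*S[:,0]+c*S[:,1],S[:,2]]
def fit(p,P,uv,q0):
    r=least_squares(lambda q:(proj(p,world(q,P))-uv).ravel(),q0,loss="soft_l1");print(r.x,np.degrees(r.x[2]));print(np.array(r.fun).reshape(-1,2).round(1).tolist());return r.x
def load(f): return dict(np.load(f"pics/{f}.npz"))
E
python3 - <<'E'
from h import *
uv=np.array([[578,270],[75,299],[580,313],[57,388],[168,385],[57,416],[170,411]])/3.+[200,70]
R=fit(load("w2"),[[-45,-65,14],[-45,65,14],[-45,-65,0],[-77,65,12],[-77,37,12],[-77,65,2],[-77,37,2]],uv,[.49,-.11,.57])
uv=np.array([[191,203],[329,200],[330,272],[175,276],[296,307],[330,307],[176,283]],float)
L=fit(load("w3"),[[45,65,14],[45,-65,14],[-45,-65,14],[-45,65,14],[-77,-37,12],[-77,-65,12],[-45,65,0]],uv,[.44,.17,-.57])
for q,n in((R,"w2"),(L,"w3")): print(world(q,[[-61,51,7],[-61,-51,7],[0,0,7]]))
np.savez("st.npz",R=R,L=L)
E
```

```text
[ 0.4881 -0.1222  0.6325] 36.24223021784157
[[1.4, -0.2], [-1.9, 0.2], [-0.8, 0.5], [-2.3, -0.4], [-0.0, -1.8], [1.1, 0.9], [1.7, 0.3]]
[ 0.4368  0.1904 -0.559 ] -32.02631333987083
[[5.9, 0.1], [-1.0, 0.8], [0.0, 0.1], [-2.0, -1.9], [-1.6, -0.1], [0.9, -0.6], [1.9, 1.4]]
[[ 0.4383 -0.0955  0.1223]
 [ 0.4986 -0.1778  0.1223]
 [ 0.493  -0.1186  0.0695]]
[[0.4431 0.2466 0.1223]
 [0.389  0.1601 0.1223]
 [0.4419 0.1871 0.0695]]
```

Run:
```python
from h import *
L=np.load("st.npz")["L"]; T=world(L,[-66,-51,7])[0];print(T)
plan([T[0],T[1],.235],-32,3)
```

```text
[0.3869 0.1614 0.1267]
from [0.4299 0.1217 0.3307] yaw -32.97
{"tx":-19.2,"ty":-3.3,"tz":31.9,"twist":-0.006},{"tx":-19.2,"ty":-3.4,"tz":31.9,"twist":-0.006},{"tx":-19.2,"ty":-3.5,"tz":31.9,"twist":-0.006},
```

```bash
python3 -m crank '[{"claw":70,"tx":-19,"ty":-3.4,"tz":32,"twist":-0.006},{"claw":70,"tx":-19,"ty":-3.4,"tz":32,"twist":-0.006},{"claw":70,"tx":-19,"ty":-3.4,"tz":32,"twist":-0.006},{"claw":70,"tx":0,"ty":0,"tz":0,"twist":0},{"claw":70,"tx":0,"ty":0,"tz":0,"twist":0}]' 80
python3 - <<'E'
from h import *
im,p=grab("wrist","w4"); s=robot.get_state();print(s["position"],np.array(s["joints"]))
L=np.load("st.npz")["L"]
for u in proj(p,world(L,[[-77,-37,12],[-77,-65,12],[-45,-65,14],[-45,65,14],[45,-65,14],[45,65,14],[-77,-37,2],[-77,-65,2]])): cv2.circle(im,tuple(int(x) for x in u.round()),2,(0,0,255),-1)
cv2.imwrite("pics/w4o.png",im)
E
```

```text
time: 3.42
position: [0.3881, 0.1618, 0.236]
eef_rot: [[0.849, -0.529, 0.001], [-0.529, -0.849, 0.0], [0.001, -0.001, -1.0]]
wrist_force: [0.2, -0.2, 0.7]
finger_gap: 0.06
[0.3883 0.1619 0.2361] [  23.4693   -2.2362  -50.2777  115.594    -1.8588   65.7479 -147.9819]
```

View pics/w4o.png

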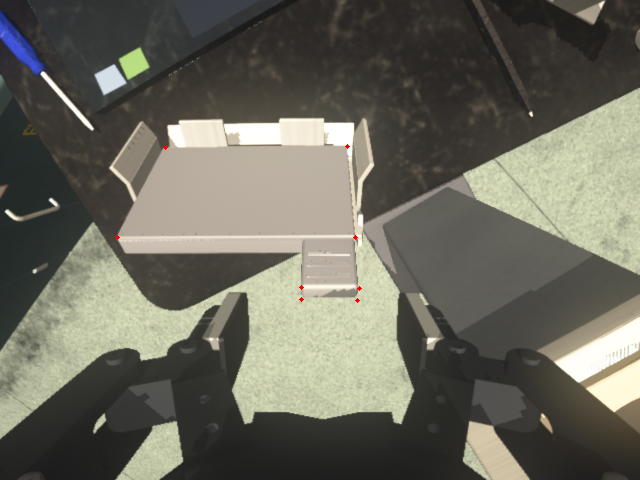

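The projected corners fall on the tray and tab within a pixel or two, with the tab at (330,270) centred between the fingers. Joint 7 is close to its limit, so I'll twist back slightly, then go down and grip.

```bash
python3 -m crank '[{"claw":70,"tx":-1,"ty":0,"tz":16,"twist":-0.02},{"claw":70,"tx":0,"ty":0,"tz":16,"twist":0},{"claw":70,"tx":0,"ty":0,"tz":15,"twist":0},{"claw":70,"tx":0,"ty":0,"tz":0,"twist":0},{"claw":20,"tx":0,"ty":0,"tz":0,"twist":0},{"claw":10,"tx":0,"ty":0,"tz":0,"twist":0},{"claw":10,"tx":0,"ty":0,"tz":0,"twist":0},{"claw":10,"tx":0,"ty":0,"tz":0,"twist":0}]' 90; python3 -m crank '[{"claw":10,"tx":0,"ty":0,"tz":0,"twist":0},{"claw":10,"tx":0,"ty":0,"tz":0,"twist":0}]';  python3 -c "
from h import *
s=robot.get_state();print(np.array(s['joints']),s['wrist_force'],s['wrist_torque'])"
```

```text
time: 4.47
position: [0.386, 0.1608, 0.1924]
eef_rot: [[0.86, -0.51, 0.0], [-0.51, -0.86, 0.003], [-0.001, -0.003, -1.0]]
wrist_force: [-3.6, 0.2, 6.6]
finger_gap: 0.0257
time: 4.72
position: [0.3859, 0.1608, 0.1923]
eef_rot: [[0.86, -0.51, 0.0], [-0.51, -0.86, 0.003], [-0.001, -0.003, -1.0]]
wrist_force: [-3.7, 1.1, 6.0]
finger_gap: 0.0253
[  10.6142    0.6745  -38.9389  119.3034    0.2993   60.0615 -149.1246] [-3.7473  1.119   5.9963] [ 0.0671  0.8208 -0.0161]
```

```bash
python3 -m crank '[{"claw":10,"tx":0,"ty":0,"tz":-8,"twist":-0.01},{"claw":10,"tx":0,"ty":0,"tz":-15,"twist":-0.01},{"claw":10,"tx":0,"ty":0,"tz":-25,"twist":0},{"claw":10,"tx":0,"ty":0,"tz":-25,"twist":0},{"claw":10,"tx":0,"ty":0,"tz":-25,"twist":-0.03},{"claw":10,"tx":0,"ty":0,"tz":-25,"twist":-0.1},{"claw":10,"tx":0,"ty":0,"tz":0,"twist":-0.1},{"claw":10,"tx":0,"ty":0,"tz":0,"twist":-0.1}]'
python3 - <<'E'
from h import *
s=robot.get_state();print(np.array(s['joints']),s['wrist_force'],s['wrist_torque'])
R=np.load("st.npz")["R"]; T=world(R,[-66,-51,21])[0];print(T)
plan([T[0],T[1],.31],36.2,8)
im,p=grab("scene","s2");cv2.imwrite("pics/s2c.png",cv2.resize(im[150:450,130:530],(800,600)))
E
```

```text
time: 5.72
position: [0.3859, 0.1604, 0.316]
eef_rot: [[0.984, -0.18, 0.002], [-0.18, -0.984, 0.003], [0.001, -0.004, -1.0]]
wrist_force: [0.4, 0.8, -0.9]
finger_gap: 0.0255
[  10.5162   -7.2232  -35.6278  109.9121   -4.4692   75.8512 -124.1557] [ 0.3739  0.8466 -0.8841] [ 0.0104  0.0539 -0.0164]
[ 0.5063 -0.1721  0.1337]
from [0.3859 0.1604 0.316 ] yaw -10.34
{"tx":22.3,"ty":38.2,"tz":0.7,"twist":-0.102},{"tx":18.3,"ty":40.2,"tz":0.7,"twist":-0.102},{"tx":14.1,"ty":41.9,"tz":0.7,"twist":-0.102},{"tx":9.8,"ty":43.1,"tz":0.7,"twist":-0.102},{"tx":5.4,"ty":43.9,"tz":0.7,"twist":-0.102},{"tx":0.9,"ty":44.2,"tz":0.7,"twist":-0.102},{"tx":-3.6,"ty":44.1,"tz":0.7,"twist":-0.102},{"tx":-8.0,"ty":43.5,"tz":0.7,"twist":-0.102},
```

View pics/s2c.png

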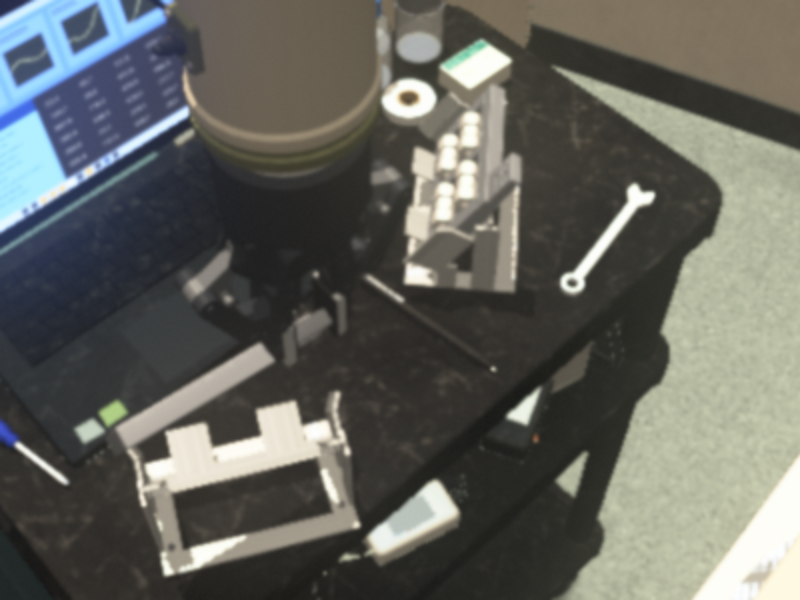

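The scene crop shows the empty tray hanging from the fingers with the slope kept (seen edge-on, as it should be), and the left stand is empty. I'll carry it to a hover point off the full tray.

```bash
cat >> h.py <<'E'
def final(n=14,d=0,y=0):
    z=np.load("st.npz");L,R=z["L"],z["R"];g=np.array([.3859,.1608,.1923])
    v=g-[L[0],L[1],0];a=-L[2];S=np.array([np.cos(a)*v[0]-np.sin(a)*v[1],np.sin(a)*v[0]+np.cos(a)*v[1],v[2]])
    S=S+np.array([d*c6+n*s6,y,-d*s6+n*c6])/1000;a=R[2]
    return np.array([R[0]+np.cos(a)*S[0]-np.sin(a)*S[1],R[1]+np.sin(a)*S[0]+np.cos(a)*S[1],S[2]])
E
python3 - <<'E'
from h import *
print(final(),final(60,-5))
f=final(60,-5);f[2]+=.07
plan(f,37.5,9)
E
```

```text
[ 0.5065 -0.1733  0.1993] [ 0.5366 -0.1512  0.2266]
from [0.3858 0.1604 0.3158] yaw -10.07
{"tx":22.6,"ty":31.2,"tz":2.1,"twist":-0.092},{"tx":19.6,"ty":33.1,"tz":2.1,"twist":-0.092},{"tx":16.5,"ty":34.8,"tz":2.1,"twist":-0.092},{"tx":13.2,"ty":36.1,"tz":2.1,"twist":-0.092},{"tx":9.8,"ty":37.2,"tz":2.1,"twist":-0.092},{"tx":6.3,"ty":37.9,"tz":2.1,"twist":-0.092},{"tx":2.8,"ty":38.4,"tz":2.1,"twist":-0.092},{"tx":-0.7,"ty":38.5,"tz":2.1,"twist":-0.092},{"tx":-4.3,"ty":38.2,"tz":2.1,"twist":-0.092},
```

```bash
python3 -m crank '[{"claw":10,"tx":22.6,"ty":31.2,"tz":-10,"twist":-0.092},{"claw":10,"tx":19.6,"ty":33.1,"tz":-10,"twist":-0.092},{"claw":10,"tx":16.5,"ty":34.8,"tz":-10,"twist":-0.092},{"claw":10,"tx":13.2,"ty":36.1,"tz":0,"twist":-0.092},{"claw":10,"tx":9.8,"ty":37.2,"tz":0,"twist":-0.092},{"claw":10,"tx":6.3,"ty":37.9,"tz":0,"twist":-0.092},{"claw":10,"tx":2.8,"ty":38.4,"tz":0,"twist":-0.092},{"claw":10,"tx":-0.7,"ty":38.5,"tz":0,"twist":-0.092}]'; python3 -m crank '[{"claw":10,"tx":-4.3,"ty":38,"tz":0,"twist":-0.092},{"claw":10,"tx":0,"ty":0,"tz":20,"twist":0},{"claw":10,"tx":0,"ty":0,"tz":10,"twist":0},{"claw":10,"tx":0,"ty":0,"tz":0,"twist":0}]'
python3 - <<'E'
from h import *
im,p=grab("wrist","w5"); s=robot.get_state();print(s["time"],s["position"],np.array(s["joints"]))
plan(final(60,-5),37.5,3)
grab("scene","s3");grab("top","t3")
# overlay: full tray corners from fit, and held tray as predicted rigid with the tool (green)
R=np.load("st.npz")["R"];P=np.array(s["position"])-final(14,0)
for u in proj(p,world(R,[[-45,-65,14],[-45,65,14],[45,-65,14],[45,65,14],[-77,37,12],[-77,65,12]])): cv2.circle(im,tuple(int(x) for x in u.round()),2,(0,0,255),-1)
for u in proj(p,world(R,[[-45,-65,28],[-45,65,28],[45,-65,28],[45,65,28],[-77,-37,26],[-77,-65,26]])+P): cv2.circle(im,tuple(int(x) for x in u.round()),2,(0,255,0),-1)
cv2.imwrite("pics/w5o.png",im)
E
```

```text
time: 6.78
position: [0.5178, -0.1194, 0.3446]
eef_rot: [[0.851, 0.526, 0.001], [0.526, -0.851, 0.003], [0.002, -0.002, -1.0]]
wrist_force: [0.5, 0.7, -1.1]
finger_gap: 0.0255
time: 7.28
position: [0.5333, -0.152, 0.3135]
eef_rot: [[0.8, 0.6, -0.001], [0.6, -0.8, 0.004], [0.001, -0.003, -1.0]]
wrist_force: [0.7, 1.2, -1.4]
finger_gap: 0.0256
7.325 [ 0.5336 -0.1521  0.3142] [ 24.8382  10.7338 -15.4215  93.0065   2.7275  76.6774 -44.0536]
from [ 0.5336 -0.1521  0.3142] yaw 36.9
{"tx":1.0,"ty":0.4,"tz":29.2,"twist":-0.003},{"tx":1.0,"ty":0.4,"tz":29.2,"twist":-0.003},{"tx":1.0,"ty":0.4,"tz":29.2,"twist":-0.003},
```

View pics/w5o.png

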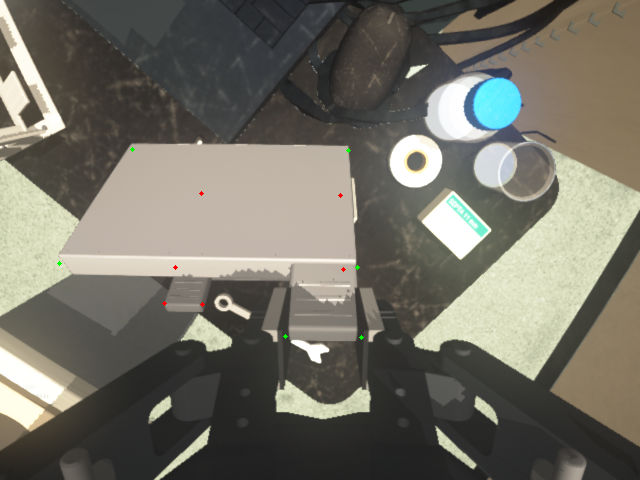

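The view shows the held tray's back face at about (133,147), (348,147), (355,258) and (62,257). The full tray's tab below it is at (185,295), on its predicted spot. The upper edge is ~6 px off the prediction, so I'll measure the held tray by flood fill and fit its shift.

Run:
```python
from h import *
im=cv2.imread("pics/w5.png");p=load("w5")
m=np.zeros((482,642),np.uint8);cv2.floodFill(cv2.GaussianBlur(im,(3,3),0),m,(230,200),0,(4,4,4),(4,4,4),4|(255<<8)|cv2.FLOODFILL_MASK_ONLY)
m=cv2.morphologyEx(m[1:-1,1:-1],cv2.MORPH_OPEN,np.ones((9,9),np.uint8));c=max(cv2.findContours(m,0,2)[0],key=cv2.contourArea)
print(cv2.boundingRect(c),cv2.contourArea(c),cv2.approxPolyDP(cv2.convexHull(c),4,True).reshape(-1,2).tolist())
R=np.load("st.npz")["R"];s0=np.array([.5336,-.1521,.3142])-final(14,0)
uv=np.array([[132.5,146],[348.5,147],[62,256.5],[355,257.5]])
X=world(R,[[45,65,28],[45,-65,28],[-45,65,28],[-45,-65,28]])+s0; c0=X.mean(0)
from scipy.spatial.transform import Rotation as Ro
ex=np.array([np.cos(R[2]),np.sin(R[2]),0]);ey=np.array([-ex[1],ex[0],0])
def f(q): return (proj(p,Ro.from_rotvec([0,0,q[3]]).apply(Ro.from_rotvec(ey*q[4]).apply(X-c0))+c0+ex*q[0]+ey*q[1]+[0,0,q[2]])-uv).ravel()
r=least_squares(f,np.zeros(5),x_scale=[.01]*3+[.1]*2);print(r.x[:3]*1000,np.degrees(r.x[3:]),r.fun)
r=least_squares(lambda q:f([q[0],q[1],0,q[2],q[3]]),np.zeros(4),x_scale=[.01]*2+[.1]*2);print(r.x[:2]*1000,np.degrees(r.x[2:]),r.fun)
```

```text
(0, 145, 355, 167) 39285.5 [[348, 149], [353, 262], [0, 311], [2, 166], [132, 145]]
[ 2.2575  0.4461 -2.9133] [0.3649 0.7373] [ 0.7709  0.503  -1.3688 -0.8553 -0.284  -0.5782  0.7232  0.8287]
[ 2.7764 -0.2783] [0.4737 1.0555] [-0.3754  0.3956  0.0892 -1.3937 -3.3486  0.3118  3.1957  1.2443]
```

The held tray sits 3.6 mm farther down-slope in the grip than predicted, and square within 1°. I'll correct for that and come in along the normal.

Run:
```python
from h import *
s=robot.get_state();print(s['wrist_force'])
plan(final(50,-8.6),36.7,4)
s2=dict(s);s2["position"]=final(50,-8.6);plan(final(18,-8.6),36.7,4,s2)
```

```text
[-0.4793  0.2257 -0.7784]
from [ 0.5339 -0.1521  0.3146] yaw 36.91
{"tx":-1.9,"ty":0.2,"tz":22.5,"twist":0.001},{"tx":-1.9,"ty":0.2,"tz":22.5,"twist":0.001},{"tx":-1.9,"ty":0.2,"tz":22.5,"twist":0.001},{"tx":-1.9,"ty":0.2,"tz":22.5,"twist":0.001},
from [ 0.5282 -0.1574  0.2247] yaw 36.91
{"tx":-6.9,"ty":-0.1,"tz":4.0,"twist":0.001},{"tx":-6.9,"ty":-0.1,"tz":4.0,"twist":0.001},{"tx":-6.9,"ty":-0.1,"tz":4.0,"twist":0.001},{"tx":-6.9,"ty":-0.1,"tz":4.0,"twist":0.001},
```

```bash
python3 -m crank '[{"claw":10,"tx":-1.9,"ty":0.2,"tz":22.5,"twist":0},{"claw":10,"tx":-1.9,"ty":0.2,"tz":22.5,"twist":0},{"claw":10,"tx":-1.9,"ty":0.2,"tz":22.5,"twist":0},{"claw":10,"tx":-1.9,"ty":0.2,"tz":22.5,"twist":0},{"claw":10,"tx":-6.9,"ty":0,"tz":4,"twist":0},{"claw":10,"tx":-6.9,"ty":0,"tz":4,"twist":0},{"claw":10,"tx":0,"ty":0,"tz":0,"twist":0}]'
python3 - <<'E'
from h import *
s=robot.get_state();print(s['time'],s['position'],s['wrist_force'])
plan(final(18,-8.6),36.7,3)
E
python3 -m crank '[{"claw":10,"tx":-6.9,"ty":0,"tz":4,"twist":0},{"claw":10,"tx":-3.5,"ty":0,"tz":2,"twist":0},{"claw":10,"tx":0,"ty":0,"tz":0,"twist":0}]'
python3 - <<'E'
from h import *
s=robot.get_state();print(s['time'],s['position'],s['wrist_force'])
plan(final(14,-6.6),36.7,3)
grab("scene","s4")
E
```

```text
time: 8.3
position: [0.5168, -0.1664, 0.2163]
eef_rot: [[0.8, 0.599, 0.001], [0.599, -0.8, 0.003], [0.002, -0.002, -1.0]]
wrist_force: [-0.1, -0.3, -1.2]
finger_gap: 0.0256
8.3 [ 0.5168 -0.1664  0.2163] [-0.1084 -0.2732 -1.2043]
from [ 0.5168 -0.1664  0.2163] yaw 36.83
{"tx":-4.4,"ty":-0.2,"tz":2.5,"twist":0.001},{"tx":-4.4,"ty":-0.2,"tz":2.5,"twist":0.001},{"tx":-4.4,"ty":-0.2,"tz":2.5,"twist":0.001},
time: 8.68
position: [0.5084, -0.1722, 0.2095]
eef_rot: [[0.8, 0.6, -0.0], [0.6, -0.8, 0.003], [0.002, -0.003, -1.0]]
wrist_force: [0.5, 0.8, -1.5]
finger_gap: 0.0254
8.675 [ 0.5084 -0.1722  0.2095] [ 0.5018  0.7826 -1.4974]
from [ 0.5084 -0.1722  0.2095] yaw 36.86
{"tx":-1.8,"ty":-0.1,"tz":1.5,"twist":0.001},{"tx":-1.8,"ty":-0.1,"tz":1.5,"twist":0.001},{"tx":-1.8,"ty":-0.1,"tz":1.5,"twist":0.001},
```

```bash
python3 -m crank '[{"claw":10,"tx":-2,"ty":0,"tz":1.2,"twist":0},{"claw":10,"tx":-2,"ty":0,"tz":1.2,"twist":0},{"claw":10,"tx":0,"ty":0,"tz":0,"twist":0}]';python3 -m crank '[{"claw":10,"tx":-1.5,"ty":0,"tz":2,"twist":0},{"claw":10,"tx":0,"ty":0,"tz":0,"twist":0}]'
python3 - <<'E'
from h import *
s=robot.get_state();print(s['time'],s['position'],s['wrist_force'])
plan(final(14,-3.6),36.7,1)
E
```

```text
time: 9.1
position: [0.5058, -0.1741, 0.2073]
eef_rot: [[0.8, 0.6, 0.001], [0.6, -0.8, 0.003], [0.003, -0.002, -1.0]]
wrist_force: [1.3, 0.3, -0.3]
finger_gap: 0.0255
time: 9.35
position: [0.5044, -0.1751, 0.2049]
eef_rot: [[0.8, 0.6, 0.0], [0.6, -0.8, 0.003], [0.002, -0.003, -1.0]]
wrist_force: [1.5, 2.1, -1.5]
finger_gap: 0.0256
9.35 [ 0.5044 -0.1751  0.2049] [ 1.5103  2.1218 -1.5222]
from [ 0.5044 -0.1751  0.2049] yaw 36.89
{"tx":1.0,"ty":-0.2,"tz":2.5,"twist":0.003},
```

```bash
python3 -m crank '[{"claw":10,"tx":0,"ty":0,"tz":2,"twist":0},{"claw":10,"tx":0,"ty":0,"tz":0,"twist":0}]';python3 -m crank '[{"claw":10,"tx":-1,"ty":0,"tz":1.5,"twist":0},{"claw":10,"tx":0,"ty":0,"tz":0,"twist":0}]'
python3 - <<'E'
from h import *
s=robot.get_state();print(s['time'],s['position'],s['wrist_force'])
plan(final(14,-3.6),36.7,1)
E
```

```text
time: 9.6
position: [0.504, -0.1753, 0.2028]
eef_rot: [[0.8, 0.6, -0.001], [0.6, -0.8, 0.003], [0.001, -0.003, -1.0]]
wrist_force: [0.5, -0.2, -2.3]
finger_gap: 0.0253
time: 9.85
position: [0.5033, -0.1759, 0.2015]
eef_rot: [[0.8, 0.6, -0.0], [0.6, -0.8, 0.003], [0.002, -0.003, -1.0]]
wrist_force: [0.1, 0.6, -1.9]
finger_gap: 0.0255
9.85 [ 0.5033 -0.1759  0.2015] [ 0.0911  0.6322 -1.8579]
from [ 0.5033 -0.1759  0.2015] yaw 36.88
{"tx":2.3,"ty":-0.2,"tz":-1.0,"twist":0.003},
```

```bash
python3 -m crank '[{"claw":10,"tx":-1,"ty":0,"tz":1.5,"twist":0},{"claw":10,"tx":0,"ty":0,"tz":0,"twist":0}]';python3 -m crank '[{"claw":10,"tx":-1,"ty":0,"tz":1.5,"twist":0},{"claw":10,"tx":0,"ty":0,"tz":0,"twist":0}]'
python3 - <<'E'
from h import *
s=robot.get_state();print(s['time'],s['position'],s['wrist_force'],s['wrist_torque'])
im,p=grab("wrist","w6")
im2,_=grab("scene","s6")
cv2.imwrite("pics/c6.png",np.vstack([cv2.resize(im[100:330,40:410],(780,390))[:, :],cv2.resize(im2[180:310,310:570] ,(780,390))])[:,:][:780] if 0 else np.hstack([cv2.resize(im[110:310,60:360],(450,300)),cv2.resize(im2[180:310,300:430],(300,300))]))
E
```

```text
time: 10.1
position: [0.503, -0.1762, 0.2004]
eef_rot: [[0.8, 0.601, 0.001], [0.601, -0.8, 0.003], [0.003, -0.002, -1.0]]
wrist_force: [2.2, 2.1, 0.2]
finger_gap: 0.0256
time: 10.35
position: [0.503, -0.1764, 0.1995]
eef_rot: [[0.799, 0.601, 0.003], [0.601, -0.799, 0.003], [0.004, -0.001, -1.0]]
wrist_force: [4.4, 3.4, 3.1]
finger_gap: 0.0255
10.35 [ 0.503  -0.1764  0.1995] [4.4136 3.4258 3.1313] [ 0.6643 -1.1293  0.0819]
```

View pics/c6.png

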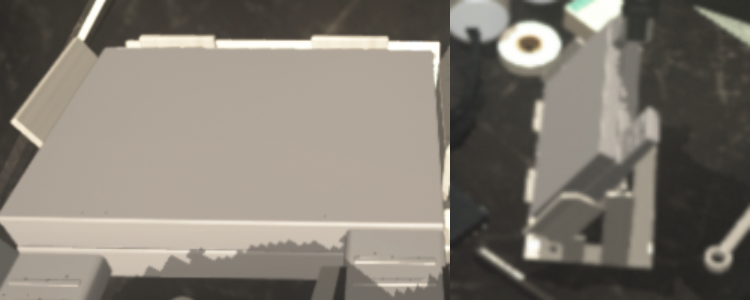

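The left crop shows the empty tray stacked on the full one. Their upper side faces run parallel (seam at y≈247), the tray sits within the fences, and the ledge is visible just below the far edge. Contact force is ~6 N along the normal. I'll release so it slides home.

```bash
python3 -m crank '[{"claw":45,"tx":0,"ty":0,"tz":0,"twist":0},{"claw":55,"tx":0,"ty":0,"tz":0,"twist":0},{"claw":60,"tx":0,"ty":0,"tz":0,"twist":0},{"claw":60,"tx":0,"ty":0,"tz":0,"twist":0}]'
python3 - <<'E'
from h import *
im,p=grab("wrist","w7")
R=np.load("st.npz")["R"]
m=np.zeros((482,642),np.uint8);cv2.floodFill(cv2.GaussianBlur(im,(3,3),0),m,(230,200),0,(4,4,4),(4,4,4),4|(255<<8)|cv2.FLOODFILL_MASK_ONLY)
m=cv2.morphologyEx(m[1:-1,1:-1],cv2.MORPH_OPEN,np.ones((9,9),np.uint8));c=max(cv2.findContours(m,0,2)[0],key=cv2.contourArea)
print(cv2.approxPolyDP(cv2.convexHull(c),4,True).reshape(-1,2).tolist())
print(proj(p,world(R,[[45,65,28],[45,-65,28],[-45,-65,28],[-45,65,28]])))
E
```

```text
time: 10.95
position: [0.5017, -0.1771, 0.1985]
eef_rot: [[0.8, 0.6, -0.001], [0.6, -0.8, 0.003], [0.001, -0.003, -1.0]]
wrist_force: [0.0, 1.1, -0.0]
finger_gap: 0.051
[[62, 247], [75, 181], [108, 138], [366, 145], [369, 188], [354, 258], [286, 270], [74, 272]]
[[129.8068 138.9781]
 [347.6806 139.8323]
 [356.0144 254.2018]
 [ 55.7338 250.179 ]]
```

```bash
cat >> h.py <<'E'
def st(x,y,z):
    R=np.load("st.npz")["R"];c,s=np.cos(R[2]),np.sin(R[2]);return np.array([R[0]+(c*x-s*y)/1000,R[1]+(s*x+c*y)/1000,z/1000])
def inst(P):
    R=np.load("st.npz")["R"];c,s=np.cos(R[2]),np.sin(R[2]);v=np.array(P)-[R[0],R[1],0];return np.array([c*v[0]+s*v[1],-s*v[0]+c*v[1],v[2]])*1000
E
python3 -m crank '[{"claw":65,"tx":0,"ty":0,"tz":-20,"twist":0},{"claw":70,"tx":0,"ty":0,"tz":-30,"twist":0},{"claw":70,"tx":0,"ty":0,"tz":-30,"twist":0},{"claw":70,"tx":0,"ty":0,"tz":0,"twist":0}]'
python3 - <<'E'
from h import *
im,p=grab("wrist","w8");s=robot.get_state();print(s["time"],inst(s["position"]))
m=np.zeros((482,642),np.uint8);cv2.floodFill(cv2.GaussianBlur(im,(3,3),0),m,(230,170),0,(2,2,2),(2,2,2),4|(255<<8)|cv2.FLOODFILL_MASK_ONLY)
m=cv2.morphologyEx(m[1:-1,1:-1],cv2.MORPH_OPEN,np.ones((9,9),np.uint8));c=max(cv2.findContours(m,0,2)[0],key=cv2.contourArea)
print(cv2.approxPolyDP(cv2.convexHull(c),4,True).reshape(-1,2).tolist())
R=np.load("st.npz")["R"];print(proj(p,world(R,[[45,65,28],[45,-65,28],[-45,-65,28],[-45,65,28],[-77,37,12],[-77,65,12]])))
plan(st(2.5,0,260),126.2,9)
E
```

```text
time: 11.5
position: [0.5028, -0.1775, 0.281]
eef_rot: [[0.8, 0.6, 0.004], [0.6, -0.8, 0.002], [0.004, 0.001, -1.0]]
wrist_force: [-0.0, 0.2, -0.7]
finger_gap: 0.06
11.55 [-21.2453 -52.7632 279.3171]
[[338, 141], [341, 213], [147, 213], [179, 141]]
[[177.5223 138.3081]
 [338.9618 139.2678]
 [342.6785 214.8307]
 [138.9692 212.932 ]
 [174.8639 268.2244]
 [130.0578 267.5281]]
from [ 0.5022 -0.1773  0.2793] yaw 36.89
{"tx":2.7,"ty":-5.8,"tz":2.1,"twist":-0.173},{"tx":3.7,"ty":-5.3,"tz":2.1,"twist":-0.173},{"tx":4.5,"ty":-4.6,"tz":2.1,"twist":-0.173},{"tx":5.2,"ty":-3.7,"tz":2.1,"twist":-0.173},{"tx":5.8,"ty":-2.8,"tz":2.1,"twist":-0.173},{"tx":6.2,"ty":-1.7,"tz":2.1,"twist":-0.173},{"tx":6.4,"ty":-0.6,"tz":2.1,"twist":-0.173},{"tx":6.4,"ty":0.5,"tz":2.1,"twist":-0.173},{"tx":6.2,"ty":1.6,"tz":2.1,"twist":-0.173},
```

Measured and predicted corners of the laid tray agree within about 2 px (one corner, at (147,213), is 8 px off), so it is home and flush. Now I turn to grip the pair by its upper edge.

```bash
python3 -m crank '[{"claw":66,"tx":2.7,"ty":-5.8,"tz":2,"twist":-0.173},{"claw":66,"tx":3.7,"ty":-5.3,"tz":2,"twist":-0.173},{"claw":66,"tx":4.5,"ty":-4.6,"tz":2,"twist":-0.173},{"claw":66,"tx":5.2,"ty":-3.7,"tz":2,"twist":-0.173},{"claw":66,"tx":5.8,"ty":-2.8,"tz":2,"twist":-0.173},{"claw":66,"tx":6.2,"ty":-1.7,"tz":2,"twist":-0.173},{"claw":66,"tx":6.4,"ty":-0.6,"tz":2,"twist":-0.173},{"claw":66,"tx":6.4,"ty":0.5,"tz":2,"twist":-0.173}]'; python3 -m crank '[{"claw":66,"tx":6.2,"ty":1.6,"tz":2,"twist":-0.173},{"claw":66,"tx":0,"ty":0,"tz":0,"twist":0},{"claw":66,"tx":0,"ty":0,"tz":0,"twist":0}]'
python3 - <<'E'
from h import *
im,p=grab("wrist","w9");s=robot.get_state();print(s["time"],inst(s["position"]),np.array(s["joints"]))
plan(st(0,0,160),126.2,4)
E
```

```text
time: 12.55
position: [0.4907, -0.1266, 0.2615]
eef_rot: [[-0.447, 0.895, -0.002], [0.895, 0.447, 0.004], [0.004, -0.0, -1.0]]
wrist_force: [0.7, -0.2, 0.9]
finger_gap: 0.0565
time: 12.92
position: [0.4897, -0.1209, 0.2603]
eef_rot: [[-0.586, 0.81, -0.001], [0.81, 0.586, 0.003], [0.003, 0.001, -1.0]]
wrist_force: [-0.4, -0.2, 0.6]
finger_gap: 0.0564
12.975 [  2.1322   0.0263 260.4872] [ 30.264    7.092  -22.9585 103.9424   2.7537  69.6057  42.4035]
from [ 0.4898 -0.1209  0.2605] yaw 125.9
{"tx":-0.0,"ty":-0.5,"tz":25.1,"twist":-0.001},{"tx":-0.0,"ty":-0.5,"tz":25.1,"twist":-0.001},{"tx":-0.0,"ty":-0.5,"tz":25.1,"twist":-0.001},{"tx":-0.0,"ty":-0.5,"tz":25.1,"twist":-0.001},
```

```bash
python3 -m crank '[{"claw":66,"tx":0,"ty":-3,"tz":20,"twist":0},{"claw":66,"tx":0,"ty":0,"tz":20,"twist":0},{"claw":66,"tx":0,"ty":0,"tz":20,"twist":0},{"claw":66,"tx":0,"ty":0,"tz":20,"twist":0},{"claw":66,"tx":0,"ty":0,"tz":0,"twist":0}]' 20;  python3 -m crank '[{"claw":66,"tx":0,"ty":0,"tz":12,"twist":0},{"claw":66,"tx":0,"ty":0,"tz":8,"twist":0},{"claw":66,"tx":0,"ty":0,"tz":0,"twist":0}]'
python3 - <<'E'
from h import *
im,p=grab("scene","s9");s=robot.get_state();print(s["time"],inst(s["position"]),s["wrist_force"])
E
```

```text
time: 13.6
position: [0.4867, -0.1222, 0.1796]
eef_rot: [[-0.588, 0.809, -0.003], [0.809, 0.588, 0.004], [0.005, 0.0, -1.0]]
wrist_force: [-0.0, 1.1, 0.8]
finger_gap: 0.0565
time: 13.98
position: [0.4872, -0.122, 0.1603]
eef_rot: [[-0.589, 0.808, -0.001], [0.808, 0.589, 0.003], [0.003, 0.001, -1.0]]
wrist_force: [0.1, 0.0, 0.6]
finger_gap: 0.0563
14.025 [ -0.4644   0.5198 160.7197] [-0.5518  0.9534 -0.7997]
```

```bash
python3 -m crank '[{"claw":61,"tx":0,"ty":4,"tz":0,"twist":0},{"claw":58,"tx":0,"ty":4,"tz":-4.5,"twist":0},{"claw":56,"tx":0,"ty":3.5,"tz":-4.5,"twist":0},{"claw":56,"tx":0,"ty":0,"tz":0,"twist":0}]';  python3 -m crank '[{"claw":54,"tx":0,"ty":3.7,"tz":-3.5,"twist":0},{"claw":52,"tx":0,"ty":3.7,"tz":-3.5,"twist":0},{"claw":52,"tx":0,"ty":0,"tz":0,"twist":0}]'
python3 - <<'E'
from h import *
im,p=grab("scene","s10");s=robot.get_state();print(s["time"],inst(s["position"]),s["wrist_force"])
cv2.imwrite("pics/s10c.png",np.hstack([cv2.resize(im[160:320,290:450],(400,400)),cv2.resize(cv2.imread("pics/s9.png")[160:320,290:450],(400,400))]))
E
```

```text
time: 14.52
position: [0.4972, -0.115, 0.1704]
eef_rot: [[-0.59, 0.808, 0.001], [0.808, 0.59, 0.003], [0.002, 0.002, -1.0]]
wrist_force: [-1.2, -1.3, 1.1]
finger_gap: 0.0476
time: 14.9
position: [0.5032, -0.1106, 0.1772]
eef_rot: [[-0.59, 0.808, 0.001], [0.808, 0.59, 0.003], [0.002, 0.002, -1.0]]
wrist_force: [-0.4, -0.5, 0.7]
finger_gap: 0.0444
14.95 [ 18.7273   0.3831 177.0398] [-1.6732 -0.0275 -0.2544]
```

```bash
python3 -m crank '[{"claw":47,"tx":0,"ty":4.8,"tz":-3.5,"twist":0},{"claw":43,"tx":0,"ty":5,"tz":-3.5,"twist":0},{"claw":42,"tx":0,"ty":0,"tz":0,"twist":0},{"claw":42,"tx":0,"ty":0,"tz":0,"twist":0}]';  python3 -m crank '[{"claw":38,"tx":0,"ty":2,"tz":-1.5,"twist":0},{"claw":34,"tx":0,"ty":1.8,"tz":-1.5,"twist":0},{"claw":25,"tx":0,"ty":0,"tz":0,"twist":0},{"claw":20,"tx":0,"ty":0,"tz":0,"twist":0},{"claw":20,"tx":0,"ty":0,"tz":0,"twist":0}]' 30
python3 - <<'E'
from h import *
im,p=grab("scene","s11");s=robot.get_state();print(s["time"],inst(s["position"]),s["wrist_force"],s["wrist_torque"])
E
```

```text
time: 15.45
position: [0.5107, -0.1052, 0.1839]
eef_rot: [[-0.589, 0.808, -0.0], [0.808, 0.589, 0.003], [0.003, 0.002, -1.0]]
wrist_force: [0.6, 0.5, 0.1]
finger_gap: 0.0355
time: 16.08
position: [0.5137, -0.103, 0.187]
eef_rot: [[-0.589, 0.808, -0.0], [0.808, 0.589, 0.003], [0.003, 0.002, -1.0]]
wrist_force: [-3.2, -0.6, 4.1]
finger_gap: 0.027
16.125 [ 31.9976   0.342  187.0022] [-2.9025 -0.945   3.0754] [-0.1771  0.7914  0.0331]
```

The grip stopped at 27 mm, so the pair stands upright between the pads. I'll raise the grip force and lift.

```bash
python3 -m crank '[{"claw":10,"tx":0,"ty":0,"tz":0,"twist":0},{"claw":10,"tx":0,"ty":0,"tz":0,"twist":0},{"claw":10,"tx":0,"ty":0,"tz":-5,"twist":0},{"claw":10,"tx":0,"ty":0,"tz":-10,"twist":0},{"claw":10,"tx":0,"ty":0,"tz":-15,"twist":0},{"claw":10,"tx":0,"ty":0,"tz":-20,"twist":0},{"claw":10,"tx":0,"ty":0,"tz":-20,"twist":0},{"claw":10,"tx":0,"ty":0,"tz":0,"twist":0}]' 100;  python3 -m crank '[{"claw":10,"tx":0,"ty":0,"tz":-20,"twist":0},{"claw":10,"tx":0,"ty":0,"tz":-15,"twist":0},{"claw":10,"tx":0,"ty":0,"tz":0,"twist":0},{"claw":10,"tx":0,"ty":0,"tz":0,"twist":0}]'
python3 - <<'E'
from h import *
im,p=grab("scene","s12");w,pw=grab("wrist","w12");s=robot.get_state();print(s["time"],inst(s["position"]),s["wrist_force"],s["wrist_torque"],np.array(s["joints"]))
cv2.imwrite("pics/c12.png",np.hstack([cv2.resize(im[100:300,290:490],(400,400)),cv2.resize(w,(400,400))]))
E
```

```text
time: 17.12
position: [0.5146, -0.1032, 0.2589]
eef_rot: [[-0.589, 0.808, 0.003], [0.808, 0.589, 0.002], [-0.0, 0.004, -1.0]]
wrist_force: [0.3, 0.5, -5.1]
finger_gap: 0.0252
time: 17.62
position: [0.5135, -0.1033, 0.2911]
eef_rot: [[-0.589, 0.808, -0.001], [0.808, 0.589, 0.003], [0.003, 0.001, -1.0]]
wrist_force: [-0.7, 0.2, -4.5]
finger_gap: 0.025
17.725 [ 31.6024   0.2599 290.9775] [-0.2104  0.5716 -4.4676] [-0.0301  0.0279  0.0104] [ 28.1925   8.3286 -23.6898  98.8974   3.2791  73.5929  39.8949]
```

View pics/c12.png

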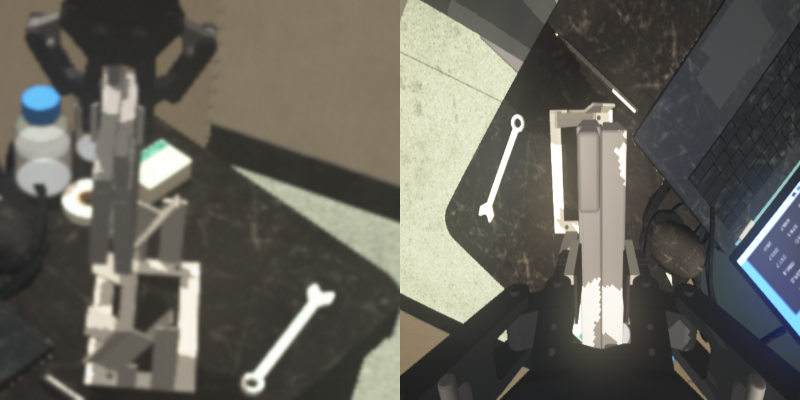

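The last view shows the pair hanging upright and flush in the fingers, clear of the stand, with the bystanders untouched. The force reads ~4.5–5 N, which is both trays plus the unions. Now the half turn.

```bash
python3 -m crank '[{"claw":10,"tx":0,"ty":0,"tz":0,"twist":0.1},{"claw":10,"tx":0,"ty":0,"tz":0,"twist":0.17},{"claw":10,"tx":0,"ty":0,"tz":0,"twist":0.17},{"claw":10,"tx":0,"ty":0,"tz":0,"twist":0.17},{"claw":10,"tx":0,"ty":0,"tz":0,"twist":0.17},{"claw":10,"tx":0,"ty":0,"tz":0,"twist":0.17},{"claw":10,"tx":0,"ty":0,"tz":0,"twist":0.17},{"claw":10,"tx":0,"ty":0,"tz":0,"twist":0.17}]';python3 -m crank '[{"claw":10,"tx":0,"ty":0,"tz":0,"twist":0.17},{"claw":10,"tx":0,"ty":0,"tz":0,"twist":0.17},{"claw":10,"tx":0,"ty":0,"tz":0,"twist":0.17},{"claw":10,"tx":0,"ty":0,"tz":0,"twist":0.17},{"claw":10,"tx":0,"ty":0,"tz":0,"twist":0.17},{"claw":10,"tx":0,"ty":0,"tz":0,"twist":0.17},{"claw":10,"tx":0,"ty":0,"tz":0,"twist":0.17},{"claw":10,"tx":0,"ty":0,"tz":0,"twist":0.17}]' ;python3 -m crank '[{"claw":10,"tx":0,"ty":0,"tz":0,"twist":0.17},{"claw":10,"tx":0,"ty":0,"tz":0,"twist":0.17},{"claw":10,"tx":0,"ty":0,"tz":0,"twist":0.15},{"claw":10,"tx":0,"ty":0,"tz":0,"twist":0},{"claw":10,"tx":0,"ty":0,"tz":0,"twist":0}]'
python3 - <<'E'
from h import *
s=robot.get_state();print(s["time"],inst(s["position"]),s["wrist_force"],s["wrist_torque"],np.array(s["joints"]))
plan(st(32,0,291),-53.8,1)
E
```

```text
time: 18.73
position: [0.5136, -0.1033, 0.2912]
eef_rot: [[0.617, 0.787, -0.001], [0.787, -0.617, 0.003], [0.002, -0.003, -1.0]]
wrist_force: [-0.4, -0.1, -4.8]
finger_gap: 0.0254
time: 19.73
position: [0.5136, -0.1033, 0.2912]
eef_rot: [[0.898, -0.439, -0.001], [-0.439, -0.898, 0.003], [-0.003, -0.003, -1.0]]
wrist_force: [0.6, 0.4, -4.6]
finger_gap: 0.0249
time: 20.35
position: [0.5137, -0.1033, 0.2915]
eef_rot: [[0.593, -0.805, -0.001], [-0.805, -0.593, 0.003], [-0.003, -0.001, -1.0]]
wrist_force: [-0.3, 0.2, -5.3]
finger_gap: 0.025
20.35 [ 31.8117   0.1643 291.5434] [-0.3041  0.1811 -5.2792] [-0.051   0.0032  0.0242] [  17.5521    7.4112  -12.0336   99.4007    1.4181   73.4095 -138.3949]
from [ 0.5137 -0.1033  0.2915] yaw -53.6
{"tx":0.2,"ty":-0.2,"tz":0.5,"twist":0.003},
```

Run:
```python
from h import *
im,p=grab("wrist","w13");s=robot.get_state();P=np.array(s["position"]);Rm=np.array(s["eef_rot"])
T=lambda x,y,z:P+Rm@np.array([x,y,z])/1000
for x in(60,65,70): print(x,proj(p,[T(x,-7,56),T(x,7,56),T(x,-7,146),T(x,7,146)]).round(1).tolist())
for n in("w12","w13"):
    g=cv2.cvtColor(cv2.imread(f"pics/{n}.png"),cv2.COLOR_BGR2GRAY)
    for c in(300,310,335,345,355): print(n,c,g[126:190:3,c].tolist())
s0=g[215:240].mean(0).astype(int);print(s0[250:400:3].tolist())
```

```text
60 [[308.3, 160.8], [350.6, 160.9], [314.0, 148.7], [339.0, 148.7]]
65 [[308.2, 145.4], [350.9, 145.4], [314.0, 139.6], [339.1, 139.6]]
70 [[308.1, 129.6], [351.2, 129.7], [313.9, 130.3], [339.2, 130.4]]
w12 300 [64, 176, 145, 127, 151, 147, 103, 99, 100, 100, 104, 140, 165, 181, 181, 182, 181, 181, 180, 181, 181, 181]
w12 310 [145, 117, 116, 148, 180, 180, 103, 100, 100, 99, 103, 141, 161, 176, 176, 176, 176, 176, 176, 176, 176, 176]
w12 335 [217, 177, 249, 255, 249, 255, 255, 124, 100, 100, 132, 173, 183, 183, 183, 183, 183, 183, 183, 183, 182, 183]
w12 345 [76, 71, 71, 73, 75, 73, 73, 99, 101, 99, 131, 171, 180, 180, 180, 179, 179, 233, 254, 247, 179, 180]
w12 355 [73, 74, 87, 82, 74, 72, 72, 74, 78, 100, 140, 179, 181, 178, 179, 180, 250, 253, 252, 252, 252, 252]
w13 300 [66, 65, 65, 65, 67, 66, 94, 94, 94, 95, 99, 170, 219, 237, 236, 237, 236, 235, 236, 235, 235, 234]
w13 310 [108, 238, 253, 254, 254, 254, 128, 95, 95, 95, 96, 174, 211, 231, 230, 230, 230, 230, 229, 229, 229, 227]
w13 335 [105, 108, 131, 150, 152, 228, 229, 109, 98, 96, 153, 227, 238, 238, 239, 239, 239, 238, 236, 238, 238, 238]
w13 345 [222, 145, 109, 121, 121, 191, 190, 105, 99, 96, 154, 224, 236, 236, 236, 236, 236, 236, 236, 235, 235, 235]
w13 355 [62, 221, 142, 121, 122, 194, 192, 127, 71, 100, 167, 237, 238, 237, 237, 237, 237, 237, 237, 237, 236, 236]
[51, 52, 54, 55, 56, 57, 62, 62, 64, 65, 65, 70, 164, 200, 225, 225, 225, 225, 224, 224, 222, 217, 177, 117, 112, 144, 148, 190, 231, 235, 235, 234, 233, 232, 231, 233, 220, 119, 72, 72, 72, 72, 71, 77, 79, 175, 250, 249, 249, 248]
```

Run:
```python
from h import *
s=robot.get_state();P=np.array(s["position"]);Rm=np.array(s["eef_rot"]);p=load("w13")
T=lambda x,y,z:P+Rm@np.array([x,y,z])/1000
print("tips gap60",proj(p,[T(11,y,z) for y in(-30,30) for z in(60,64,68,72)]).round(1).tolist())
print("tab in/out tip",proj(p,[T(x,-7,z) for x in(34,37,62,65) for z in(24,56)]).round(1).tolist())
g=cv2.cvtColor(cv2.imread("pics/w13.png"),cv2.COLOR_BGR2GRAY)
for c in(296,304,335,345): print(c,g[180:290:3,c].tolist())
g4=cv2.cvtColor(cv2.imread("pics/w4.png"),cv2.COLOR_BGR2GRAY)
for c in(235,243,402,410): print("w4",c,g4[270:320:2,c].tolist())
```

```text
tips gap60 [[249.0, 292.3], [250.9, 288.1], [252.7, 284.1], [254.4, 280.2], [407.8, 292.3], [405.6, 288.1], [403.5, 284.1], [401.5, 280.3]]
tab in/out tip [[305.0, 268.5], [309.0, 236.5], [304.8, 257.9], [308.9, 228.1], [303.7, 162.4], [308.3, 154.7], [303.5, 150.0], [308.2, 145.4]]
296 [238, 238, 237, 236, 236, 234, 234, 233, 232, 231, 231, 230, 229, 228, 227, 226, 225, 224, 223, 222, 220, 220, 219, 217, 195, 206, 233, 233, 233, 232, 231, 232, 231, 231, 230, 230, 230]
304 [233, 232, 233, 232, 231, 231, 231, 230, 230, 230, 229, 228, 228, 228, 227, 225, 225, 223, 222, 222, 221, 219, 218, 216, 193, 210, 233, 231, 231, 231, 231, 231, 231, 230, 229, 229, 230]
335 [236, 238, 238, 238, 238, 238, 238, 238, 237, 238, 214, 237, 237, 237, 237, 236, 236, 231, 236, 236, 236, 236, 235, 235, 235, 235, 234, 235, 234, 234, 233, 233, 233, 233, 233, 232, 232]
345 [236, 235, 235, 235, 235, 235, 235, 235, 235, 234, 235, 234, 235, 235, 234, 234, 233, 233, 233, 233, 233, 233, 232, 232, 231, 231, 231, 231, 231, 231, 231, 229, 229, 229, 229, 229, 229]
w4 235 [67, 67, 67, 65, 65, 64, 62, 90, 208, 214, 218, 144, 134, 136, 136, 135, 125, 97, 65, 59, 59, 59, 56, 55, 54]
w4 243 [67, 66, 67, 65, 63, 91, 198, 211, 206, 214, 212, 135, 60, 59, 58, 58, 58, 57, 59, 58, 58, 58, 58, 57, 58]
w4 402 [98, 98, 99, 100, 99, 99, 98, 98, 98, 98, 97, 80, 61, 59, 58, 59, 59, 58, 58, 59, 59, 59, 59, 58, 58]
w4 410 [88, 83, 89, 95, 96, 97, 98, 97, 96, 96, 96, 101, 135, 136, 136, 134, 118, 85, 62, 58, 58, 57, 56, 56, 56]
```

Fingertip pixels show the wrist calibration is off by about 2 mm sideways, and the pair's end edge agrees: the pair sits ~2.4 mm off the tool axis. I'll shift the tool by 4.6 mm to compensate after the half turn, then lower.

```bash
python3 -m crank '[{"claw":10,"tx":4.6,"ty":1,"tz":20,"twist":0.003},{"claw":10,"tx":0,"ty":0,"tz":20,"twist":0},{"claw":10,"tx":0,"ty":0,"tz":20,"twist":0},{"claw":10,"tx":0,"ty":0,"tz":10,"twist":0},{"claw":10,"tx":0,"ty":0,"tz":0,"twist":0}]'
python3 - <<'E'
from h import *
s=robot.get_state();print(s["time"],inst(s["position"]),s["wrist_force"],s["wrist_torque"])
E
python3 -m crank '[{"claw":10,"tx":0,"ty":0,"tz":8,"twist":0},{"claw":10,"tx":0,"ty":0,"tz":8,"twist":0},{"claw":10,"tx":0,"ty":0,"tz":0,"twist":0}]'
python3 - <<'E'
from h import *
s=robot.get_state();print(s["time"],inst(s["position"]),s["wrist_force"],s["wrist_torque"])
E
```

```text
time: 21.02
position: [0.5155, -0.1074, 0.2215]
eef_rot: [[0.589, -0.808, -0.001], [-0.808, -0.589, 0.003], [-0.003, -0.001, -1.0]]
wrist_force: [-0.0, -0.5, -4.3]
finger_gap: 0.0255
21.025 [ 30.8203  -4.2062 221.474 ] [-0.0175 -0.5483 -4.35  ] [0.008  0.0253 0.05  ]
time: 21.4
position: [0.5153, -0.1073, 0.2052]
eef_rot: [[0.588, -0.809, -0.001], [-0.809, -0.588, 0.003], [-0.004, -0.001, -1.0]]
wrist_force: [0.9, 0.8, -4.8]
finger_gap: 0.0249
21.4 [ 30.7728  -4.0437 205.1955] [ 0.8893  0.7731 -4.8498] [ 0.0156  0.0139 -0.0058]
```

```bash
python3 -m crank '[{"claw":10,"tx":0,"ty":-2.2,"tz":5,"twist":0},{"claw":10,"tx":0,"ty":0,"tz":5,"twist":0},{"claw":10,"tx":0,"ty":0,"tz":0,"twist":0}]'; python3 -m crank '[{"claw":10,"tx":0,"ty":0,"tz":3,"twist":0},{"claw":10,"tx":0,"ty":0,"tz":0,"twist":0}]';python3 -m crank '[{"claw":10,"tx":0,"ty":0,"tz":2,"twist":0},{"claw":10,"tx":0,"ty":0,"tz":0,"twist":0}]'
python3 - <<'E'
from h import *
s=robot.get_state();print(s["time"],inst(s["position"]),s["wrist_force"],s["wrist_torque"])
E
```

```text
time: 21.78
position: [0.5183, -0.1056, 0.1972]
eef_rot: [[0.589, -0.808, 0.002], [-0.808, -0.589, 0.003], [-0.001, -0.004, -1.0]]
wrist_force: [-2.9, 1.6, 7.1]
finger_gap: 0.025
time: 22.02
position: [0.519, -0.1053, 0.1968]
eef_rot: [[0.589, -0.808, 0.004], [-0.808, -0.589, 0.003], [0.0, -0.005, -1.0]]
wrist_force: [-10.6, 4.2, 29.5]
finger_gap: 0.0245
time: 22.28
position: [0.5198, -0.1049, 0.1967]
eef_rot: [[0.589, -0.808, 0.007], [-0.808, -0.589, 0.003], [0.001, -0.007, -1.0]]
wrist_force: [-15.4, 7.6, 43.5]
finger_gap: 0.0249
22.275 [ 35.7903  -4.7352 196.651 ] [-15.3742   7.6374  43.5038] [1.5321 3.3993 0.1354]
```

Contact came at TCP height 197 mm, 10 mm earlier than expected and with a sideways force of +15 N along stand y. I'll back off and probe sideways before pressing any further.

```bash
python3 -m crank '[{"claw":10,"tx":0,"ty":0,"tz":-6,"twist":0},{"claw":10,"tx":0,"ty":0,"tz":-6,"twist":0},{"claw":10,"tx":0,"ty":0,"tz":0,"twist":0}]'
python3 - <<'E'
from h import *
s=robot.get_state();print(s["time"],inst(s["position"]),s["wrist_force"],s["wrist_torque"])
im,p=grab("wrist","w14");P=np.array(s["position"]);Rm=np.array(s["eef_rot"])
T=lambda x,y,z:P+Rm@np.array([x,y,z])/1000
print(proj(p,[T(65,-14,146),T(65,14,146),T(65,-14,56),T(65,14,56)]).round(0).tolist())
print("fence R pts",proj(p,[st(*(slope([u,y,n])[0]*1000)) for u,y,n in[(0,-69,32),(45,-69,32),(0,-69,0),(45,-69,0),(45,-80,32),(0,-80,32)]]).round(0).tolist())
g=cv2.cvtColor(im,cv2.COLOR_BGR2GRAY)
print("cols 230..450:")
for r in range(70,172,6): print(r,' '.join('%3d'%v for v in g[r:r+2,230:450:6].mean(0)))
E
```

```text
time: 22.65
position: [0.5174, -0.1062, 0.2028]
eef_rot: [[0.588, -0.809, -0.0], [-0.809, -0.588, 0.003], [-0.003, -0.002, -1.0]]
wrist_force: [-0.0, 0.2, -5.2]
finger_gap: 0.025
22.65 [ 33.094   -4.452  202.7523] [-0.0146  0.1807 -5.2322] [ 0.0363  0.0356 -0.0318]
[[301.0, 140.0], [352.0, 140.0], [287.0, 145.0], [372.0, 146.0]]
fence R pts [[338.0, 141.0], [297.0, 139.0], [389.0, 140.0], [343.0, 139.0], [297.0, 120.0], [338.0, 118.0]]
cols 230..450:
70  73  85  88  86  87  87  89  94  99  89  84  85  86  83  82  76  73  74  67  62  57  57  52  49  47  45  44  48  45  45  42  41  45  43  46  51  55
76  69  77  75  81  85  81  91  87  90  89  85  84  82  83  82  74  71  75  65  61  57  64  55  49  48  46  45  46  44  44  43  46  45  47  47  50  54
82  71  68  70  77  80  86  84  80  84  81  80  78  77  76  75  71  67  70  69  61  57  55  50  49  47  46  45  46  44  44  46  47  46  47  46  52  60
88  63  65  70  74  75  90  96  77  77  77  76  76  75  74  72  74  74  70  76  59  58  54  51  49  50  47  44  46  46  48  47  48  49  48  48  51  61
94  63  64  74  72  75  99  79  72  73  7
[... 1233 characters left out ...]
 214 194 195 214 133 127 126 119 125 135 125 127 134 153 192 166 177 180 192 192 231 149 100
148  41  52  53  52  56  55  59  58  61  64  92  98  99  99  99 245 100 100 100 100 102 125 125 125 129 162 195 195 196 196 195 195 195 195 231  70  68
154  33  63  70  55  56  60  64  63  64 230 102 100  99  99  94 179 110 109 108 108 107 107 197 202 203 202 203 202 201 200 199 199 198 197 226  72  69
160  27  54  67  61  57  60  66  64  66 175 202 202 202 201 165 126 243 243 241 240 239 243 167 175 194 197 199 200 201 202 202 201 202 201 228  68  69
166  31  51  55  63  62  60  65  65  66 205 245 243 241 239 188 127 244 244 242 241 239 244 161  69  64  65  68  64  70  79 132 176 190 196 218  72  68
```

```bash
python3 -m crank '[{"claw":10,"tx":-2.2,"ty":0,"tz":3,"twist":0},{"claw":10,"tx":0,"ty":0,"tz":1.5,"twist":0},{"claw":10,"tx":0,"ty":0,"tz":0,"twist":0}]'; python3 -m crank '[{"claw":10,"tx":0,"ty":0,"tz":1,"twist":0},{"claw":10,"tx":0,"ty":0,"tz":0,"twist":0}]'
python3 - <<'E'
from h import *
s=robot.get_state();print(s["time"],inst(s["position"]),s["wrist_force"],s["wrist_torque"])
E
```

```text
time: 23.08
position: [0.516, -0.1042, 0.198]
eef_rot: [[0.588, -0.809, -0.001], [-0.809, -0.588, 0.003], [-0.003, -0.001, -1.0]]
wrist_force: [1.3, -0.1, -4.2]
finger_gap: 0.0253
time: 23.32
position: [0.5162, -0.1043, 0.1974]
eef_rot: [[0.588, -0.809, 0.0], [-0.809, -0.588, 0.003], [-0.003, -0.002, -1.0]]
wrist_force: [0.7, 0.0, -3.8]
finger_gap: 0.0248
23.325 [ 33.2729  -2.1428 197.4312] [ 0.6774  0.0248 -3.8165] [-0.0235  0.0606  0.0119]
```

```bash
python3 -m crank '[{"claw":10,"tx":0,"ty":0,"tz":1.2,"twist":0},{"claw":10,"tx":0,"ty":0,"tz":0,"twist":0}]'; python3 -m crank '[{"claw":10,"tx":0,"ty":0,"tz":1.2,"twist":0},{"claw":10,"tx":0,"ty":0,"tz":0,"twist":0}]'
python3 - <<'E'
from h import *
s=robot.get_state();print(s["time"],inst(s["position"]),s["wrist_force"],s["wrist_torque"])
E
```

```text
time: 23.58
position: [0.5166, -0.1041, 0.1971]
eef_rot: [[0.588, -0.809, 0.001], [-0.809, -0.588, 0.003], [-0.002, -0.003, -1.0]]
wrist_force: [-2.2, 2.0, 5.4]
finger_gap: 0.0251
time: 23.82
position: [0.5169, -0.104, 0.197]
eef_rot: [[0.588, -0.809, 0.002], [-0.809, -0.588, 0.003], [-0.001, -0.004, -1.0]]
wrist_force: [-6.0, 3.5, 15.5]
finger_gap: 0.0251
23.825 [ 34.      -2.3463 196.9974] [-5.9845  3.4867 15.4989] [ 0.4771  1.3666 -0.0067]
```

```bash
python3 -m crank '[{"claw":10,"tx":0,"ty":0,"tz":-4,"twist":0},{"claw":10,"tx":0,"ty":5,"tz":0,"twist":0},{"claw":10,"tx":0,"ty":0,"tz":2,"twist":0},{"claw":10,"tx":0,"ty":0,"tz":0,"twist":0}]'; python3 -m crank '[{"claw":10,"tx":0,"ty":0,"tz":1.5,"twist":0},{"claw":10,"tx":0,"ty":0,"tz":0,"twist":0}]';python3 -m crank '[{"claw":10,"tx":0,"ty":0,"tz":1.5,"twist":0},{"claw":10,"tx":0,"ty":0,"tz":0,"twist":0}]'
python3 - <<'E'
from h import *
s=robot.get_state();print(s["time"],inst(s["position"]),s["wrist_force"],s["wrist_torque"])
E
```

```text
time: 24.32
position: [0.5118, -0.1073, 0.1964]
eef_rot: [[0.588, -0.809, -0.001], [-0.809, -0.588, 0.003], [-0.003, -0.001, -1.0]]
wrist_force: [-0.1, 0.5, -4.5]
finger_gap: 0.0253
time: 24.58
position: [0.5121, -0.1072, 0.1953]
eef_rot: [[0.588, -0.809, -0.0], [-0.809, -0.588, 0.003], [-0.003, -0.002, -1.0]]
wrist_force: [-1.1, 1.0, -5.1]
finger_gap: 0.0251
time: 24.82
position: [0.5126, -0.107, 0.195]
eef_rot: [[0.588, -0.809, 0.001], [-0.809, -0.588, 0.003], [-0.002, -0.003, -1.0]]
wrist_force: [-2.5, 1.4, 5.4]
finger_gap: 0.0252
24.825 [ 28.7124  -2.2072 195.0167] [-2.5322  1.3595  5.3901] [0.2547 0.6441 0.0289]
```

Moving 5 mm inward lowered the contact height by 2 mm, so the pair is standing on the sloping ledge. Now I reverse the uprighting move: ease the grip and let the pair lean back onto the rails along the same path.

```bash
python3 -m crank '[{"claw":30,"tx":0,"ty":0,"tz":0,"twist":0},{"claw":34,"tx":0,"ty":2,"tz":2,"twist":0},{"claw":38,"tx":0,"ty":2,"tz":3,"twist":0},{"claw":42,"tx":0,"ty":2,"tz":3,"twist":0},{"claw":42,"tx":0,"ty":0,"tz":0,"twist":0},{"claw":42,"tx":0,"ty":0,"tz":0,"twist":0}]' 20
python3 - <<'E'
from h import *
s=robot.get_state();print(s["time"],inst(s["position"]),s["wrist_force"],s["wrist_torque"]);grab("scene","s15");grab("wrist","w15")
E
```

```text
time: 25.58
position: [0.5072, -0.1107, 0.1858]
eef_rot: [[0.588, -0.809, -0.0], [-0.809, -0.588, 0.003], [-0.003, -0.002, -1.0]]
wrist_force: [-0.5, -1.3, -1.1]
finger_gap: 0.0359
25.575 [ 22.2026  -2.0082 185.8271] [-0.523  -1.3125 -1.067 ] [-0.1772  0.2062 -0.016 ]
```

```bash
python3 -m crank '[{"claw":45,"tx":0,"ty":2.5,"tz":1.5,"twist":0},{"claw":48,"tx":0,"ty":2.5,"tz":1.5,"twist":0},{"claw":52,"tx":0,"ty":2.5,"tz":2,"twist":0},{"claw":54,"tx":0,"ty":2.5,"tz":2,"twist":0},{"claw":54,"tx":0,"ty":0,"tz":0,"twist":0}]'; python3 -c "
from h import *
s=robot.get_state();print(s['time'],inst(s['position']),s['wrist_force'],s['wrist_torque'])"; python3 -m crank '[{"claw":56,"tx":0,"ty":4,"tz":4,"twist":0},{"claw":58,"tx":0,"ty":4,"tz":4,"twist":0},{"claw":60,"tx":0,"ty":3,"tz":3,"twist":0},{"claw":60,"tx":0,"ty":0,"tz":0,"twist":0}]'; python3 -c "
from h import *
s=robot.get_state();print(s['time'],inst(s['position']),s['wrist_force'],s['wrist_torque'])"
```

```text
time: 26.3
position: [0.4989, -0.1169, 0.1788]
eef_rot: [[0.588, -0.809, -0.001], [-0.809, -0.588, 0.003], [-0.003, -0.001, -1.0]]
wrist_force: [-1.3, -1.5, 0.2]
finger_gap: 0.046
26.3 [ 11.8439  -2.0568 178.7657] [-1.3487 -1.5282  0.1838] [-0.2676  0.3308  0.0145]
time: 26.8
position: [0.49, -0.123, 0.1676]
eef_rot: [[0.588, -0.809, -0.0], [-0.809, -0.588, 0.003], [-0.003, -0.002, -1.0]]
wrist_force: [-0.7, -0.9, 0.4]
finger_gap: 0.0513
26.8 [  1.0755  -1.7831 167.5766] [-0.7212 -0.905   0.3911] [-0.2154  0.2157 -0.0085]
```

```bash
python3 -m crank '[{"claw":63,"tx":0,"ty":2,"tz":2,"twist":0},{"claw":66,"tx":0,"ty":2,"tz":2,"twist":0},{"claw":68,"tx":0,"ty":1,"tz":0,"twist":0},{"claw":70,"tx":0,"ty":0,"tz":0,"twist":0},{"claw":70,"tx":0,"ty":0,"tz":0,"twist":0}]'
python3 - <<'E'
from h import *
s=robot.get_state();print(s['time'],inst(s['position']),s['wrist_force'],s['wrist_torque'])
im,p=grab("scene","s16");im9=cv2.imread("pics/s9.png")
w,pw=grab("wrist","w16");w9=cv2.imread("pics/w9.png")
R=np.load("st.npz")["R"]
print(proj(p,world(R,[[-45,65,28],[45,65,28],[-45,65,0],[45,65,0],[-77,65,12],[-45,-65,28],[-77,37,12]])).round(0).tolist())
d=cv2.absdiff(im,im9).max(2)
print("diff scene: frac>40 in stand box",(d[185:300,325:400]>40).mean())
g=cv2.cvtColor(im,cv2.COLOR_BGR2GRAY);g9=cv2.cvtColor(im9,cv2.COLOR_BGR2GRAY)
for r in range(230,300,5): print(r,' '.join('%3d'%v for v in g[r,325:400:4]),'|',' '.join('%3d'%v for v in g9[r,325:400:4]))
E
```

```text
time: 27.42
position: [0.4863, -0.1259, 0.164]
eef_rot: [[0.588, -0.809, 0.0], [-0.809, -0.588, 0.003], [-0.003, -0.002, -1.0]]
wrist_force: [-0.1, 0.3, -0.4]
finger_gap: 0.0599
27.425 [ -3.6116  -1.8925 163.979 ] [-0.0761  0.302  -0.3559] [-0.0195 -0.0279 -0.0061]
[[364.0, 247.0], [334.0, 276.0], [379.0, 254.0], [348.0, 282.0], [384.0, 240.0], [368.0, 188.0], [385.0, 226.0]]
diff scene: frac>40 in stand box 0.042202898550724635
230  51  52  53 193 149 145 127  91  91  91  99 113 115 114  86 107 107  55  56 |  50  51  53 192 150 136 135  91  90  90  97 114 115 113  86 105 107  54  55
235  58  54  54 210 145 144  91  91  91  91 106 114 111  99  95 107 110  65  64 |  57  53  52 209 145 143  90  89  89  90 106 114 111 101  93 107 109  64  63
240  54  53  53  90 145  99  90  94 140  91 104 114 105  93 101  92 104  60  57 |  53  53  53  94 144  98  90  90  89  90 103 114 102  91  94  91 104  59  56
245  53  56  51 128  96  91 127 145 146  98 107 114 107  92  81  98 124  54  55 |  51  55  51 141 113  90 108 139 135  91 104 114 105  91  80  98 124  54  53
250  51  51  72 135  92  98 145 145
[... 844 characters left out ...]
 110 144  87  93  96  95  95  74  49  94  96  96 155 154  54  41  41
280  49  54 126  96  96  95  96  95  58  45  53  95  95 101 156 154  49  41  41 |  50  54 124  95  95  95  96  96  58  44  53  95  95 101 156 154  49  38  40
285  46  47 223 251 154 125  97  94  94  75  76  95  95 104 155 154  44  45  45 |  46  46 223 251 153 125  97  94  94  75  75  94  97 104 155 154  44  45  46
290  50  47 232 237 156 154 104  95 111 158 123  96  96 126 155 155  41  40  40 |  50  46 232 244 157 152 104  95 111 157 122  95  95 126 154 154  41  41  40
295 164  48  45  45  36  36  37  37  45  51  55  57  72  96 118 125  40  39  43 | 165  48  45  45  42  38  37  37  45  51  55  56  71  97 117 125  41  40  44
```

The scene picture in the stand region is almost identical to the one before the grip (4 % of pixels differ), so the pair is home and the fingers carry no load. I'll retract and return to the earlier look-down pose to check against that picture.

```bash
python3 -m crank '[{"claw":70,"tx":0,"ty":0,"tz":-15,"twist":0},{"claw":70,"tx":0,"ty":0,"tz":-25,"twist":0},{"claw":70,"tx":0,"ty":0,"tz":-35,"twist":0},{"claw":70,"tx":0,"ty":0,"tz":-40,"twist":0},{"claw":70,"tx":0,"ty":0,"tz":0,"twist":-0.176},{"claw":70,"tx":0,"ty":0,"tz":0,"twist":-0.176},{"claw":70,"tx":0,"ty":0,"tz":0,"twist":-0.176},{"claw":70,"tx":0,"ty":0,"tz":0,"twist":-0.176}]';python3 -m crank '[{"claw":70,"tx":0,"ty":0,"tz":0,"twist":-0.176},{"claw":70,"tx":0,"ty":0,"tz":0,"twist":-0.176},{"claw":70,"tx":0,"ty":0,"tz":0,"twist":-0.176},{"claw":70,"tx":0,"ty":0,"tz":0,"twist":-0.176},{"claw":70,"tx":0,"ty":0,"tz":0,"twist":-0.176},{"claw":70,"tx":0,"ty":0,"tz":0,"twist":0}]'
python3 - <<'E'
from h import *
plan([.5022,-.1773,.2793],36.89,2)
E
```

```text
time: 28.52
position: [0.4863, -0.1262, 0.2801]
eef_rot: [[0.973, -0.23, 0.001], [-0.23, -0.973, 0.003], [0.0, -0.003, -1.0]]
wrist_force: [-0.3, 0.6, 0.2]
finger_gap: 0.0595
time: 29.28
position: [0.4863, -0.1263, 0.2799]
eef_rot: [[0.802, 0.598, 0.001], [0.598, -0.802, 0.003], [0.002, -0.002, -1.0]]
wrist_force: [0.8, 0.3, -0.7]
finger_gap: 0.0598
from [ 0.4863 -0.1263  0.2799] yaw 36.72
{"tx":-8.9,"ty":25.2,"tz":0.3,"twist":-0.001},{"tx":-8.9,"ty":25.2,"tz":0.3,"twist":-0.001},
```

```bash
python3 -m crank '[{"claw":70,"tx":-8.9,"ty":25.2,"tz":0,"twist":0},{"claw":70,"tx":-8.9,"ty":25.2,"tz":0,"twist":0},{"claw":70,"tx":0,"ty":0,"tz":0,"twist":0},{"claw":70,"tx":0,"ty":0,"tz":0,"twist":0}]'
python3 - <<'E'
from h import *
from h import cv2
s=robot.get_state();print(s["time"],inst(s["position"]))
im,p=grab("wrist","w17");R=np.load("st.npz")["R"]
for n in("w8","w17"):
    a=cv2.imread(f"pics/{n}.png")
    m=np.zeros((482,642),np.uint8);cv2.floodFill(cv2.GaussianBlur(a,(3,3),0),m,(230,170),0,(2,2,2),(2,2,2),4|(255<<8)|cv2.FLOODFILL_MASK_ONLY)
    m=cv2.morphologyEx(m[1:-1,1:-1],cv2.MORPH_OPEN,np.ones((9,9),np.uint8));c=max(cv2.findContours(m,0,2)[0],key=cv2.contourArea)
    print(n,cv2.approxPolyDP(cv2.convexHull(c),4,True).reshape(-1,2).tolist(), proj(load(n),world(R,[[45,65,28],[45,-65,28],[-45,-65,28],[-45,65,28]])).round().tolist())
    g=cv2.cvtColor(a,cv2.COLOR_BGR2GRAY)
    for c in(160,200,260,330): print(c,g[120:290:5,c].tolist())
    print("row180",g[180,130:360:6].tolist())
sc,p=grab("scene","s17");d=cv2.absdiff(sc,cv2.imread("pics/scene0.png")).max(2)
for nm,b in dict(bottle_beaker_spool_box=(140,215,290,390),wrench=(238,300,405,462),pen=(285,335,310,380)).items(): print(nm,(d[b[0]:b[1],b[2]:b[3]]>40).mean().round(3))
E
```

```text
time: 29.78
position: [0.5022, -0.1766, 0.279]
eef_rot: [[0.802, 0.597, -0.0], [0.597, -0.802, 0.004], [0.002, -0.003, -1.0]]
wrist_force: [-0.4, 1.2, 0.4]
finger_gap: 0.06
29.775 [-20.8326 -52.1679 278.9836]
w8 [[338, 141], [341, 213], [147, 213], [179, 141]] [[178.0, 138.0], [339.0, 139.0], [343.0, 215.0], [139.0, 213.0]]
160 [59, 101, 239, 241, 181, 173, 170, 169, 169, 170, 168, 163, 176, 176, 178, 178, 177, 177, 177, 226, 210, 206, 229, 174, 174, 183, 159, 180, 171, 179, 232, 205, 101, 80]
200 [68, 69, 74, 246, 181, 179, 179, 179, 179, 179, 180, 180, 180, 180, 180, 181, 180, 180, 180, 237, 212, 209, 220, 211, 209, 85, 65, 60, 60, 59, 58, 97, 231, 167]
260 [75, 79, 79, 250, 208, 180, 180, 181, 182, 182, 182, 182, 183, 182, 183, 182, 182, 182, 182, 235, 213, 210, 223, 212, 209, 128, 78, 72, 63, 59, 59, 60, 55, 55]
330 [72, 77, 75, 170, 236, 178, 178, 178, 179, 179, 180, 180, 180, 181, 180, 181, 181, 181, 181, 237, 178, 178, 197, 168, 217, 168, 180, 244, 211, 168, 76, 73, 72, 71]
row180 [85, 67, 63, 242, 169, 176, 178, 178, 179, 180, 179, 180, 180, 181, 181, 182, 182, 182, 182, 182,
[... 433 characters left out ...]
79, 180, 180, 179, 180, 179, 180, 180, 180, 181, 230, 211, 208, 205, 210, 209, 129, 64, 61, 59, 58, 58, 56, 113, 58]
260 [75, 78, 81, 253, 182, 181, 181, 181, 182, 182, 182, 183, 182, 182, 183, 182, 182, 182, 183, 233, 212, 209, 207, 212, 209, 165, 71, 73, 67, 60, 61, 61, 58, 56]
330 [77, 79, 80, 254, 186, 180, 181, 182, 182, 182, 182, 182, 181, 182, 181, 182, 181, 182, 182, 233, 178, 178, 198, 180, 222, 180, 192, 228, 214, 202, 75, 74, 71, 70]
row180 [80, 72, 60, 239, 170, 177, 177, 177, 178, 179, 179, 179, 180, 180, 181, 181, 181, 181, 182, 182, 182, 182, 183, 183, 183, 183, 183, 183, 182, 183, 182, 182, 182, 182, 181, 181, 111, 203, 78]
bottle_beaker_spool_box 0.087
wrench 0.077
pen 0.016
```

The pair now measures the same as before the flip, within 1 to 2 px, so it is home and flush. Handing in.

```bash
python3 -c "
from workcell import robot
print(robot.sign_off(), robot.get_state()['time'])"
```

```text
the job is handed in; nothing more can be done
the job is handed in; nothing more can be done
```

I laid the empty tray flush on the full one, turned the pair over and set it back in the right-hand stand, then handed the job in at about 30 s. The clean tray should now be underneath with all four unions. Because the tool could only turn about the vertical, I pushed the pair upright in the jaws, lifted it, twisted it half a turn, stood it on the ledge and leaned it back onto the rails.

**Checks that agreed**
- **Laying on:** the laid tray's corners fell within about 2 px of the predicted place. One corner was 8 px off, and it showed the same offset at the end.
- **Lift:** the pair weighed about 4.5–5 N, as two trays and four unions should, and stayed near that through the turn and lowering.
- **Final position:** the corners match the pre-flip picture within 1–2 px (about 1–2 mm). The fingers carried no load, and the gripper is clear of the trays.

**What disagreed or was not checked**
- **Hard contact:** the first landing came 10 mm higher than planned and pressed to about 44 N vertically at the wrist, carried through the held trays. I backed off and probed again. The trays had probably slid a few millimetres along each other in the grip; the final picture shows no sign of it.
- **Wrist camera:** its calibration seemed about 2 mm off, and my sideways correction for it proved about 2 mm too large, so I took that back.
- **Other items:** 2–9 % of pixels in the picture boxes around the bystanders differed from the start. I took this for arm and shadow and did not check it further.
- **Unions:** they cannot be seen inside the closed pair. That all four are in place rests on the weight and on the trays closing flush again.

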